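# Dry-lay the little stone doorway

## Task

Dry-lay the model doorway on the grey threshold slab: stand the round column on the round plinth, the square column squared up on the square plinth, and the carved owl upright on the slab midway between them, facing any way. Only when these three stand, lay the long lintel level across both columns, centred and in line with the slab, and last stand the ball finial, ball up, on top of the lintel at its middle. Set every stone down gently, let go of it, and leave the mallet and the chisel where they are.

Things in the scene. Friction and masses are not known exactly. Their poses are not given: they have to be found in the camera images.
- slab: Fixed grey threshold slab lying flat on the bench, 110 x 270 x 20 mm; long along its own y axis. Origin at the centre of its underside (bench level), z up; its top is 20 mm above the bench. Carries the two plinths, their centres 80 mm either side of its centre along its y axis; the owl's place is its bare centre.
- plinth_round: Fixed round stone plinth (disc), diameter 70 mm, 14 mm high, on one end of the slab (either end). Origin at the centre of its underside, 20 mm above the bench; its top is 34 mm above the bench.
- plinth_square: Fixed square stone plinth, 70 x 70 x 14 mm, on the other end of the slab, sides parallel to the slab's. Origin at the centre of its underside, 20 mm above the bench; its top is 34 mm above the bench; x and y axes along its sides.
- column_round: Loose pale stone cylinder standing upright, diameter 50 mm, 66 mm high, about 0.3 kg, with two thin darker bands. Origin at the centre of its underside, z up.
- column_square: Loose pale stone square column standing upright, 46 x 46 mm (47 over the bands), 66 mm high, about 0.33 kg, with two thin darker bands. Origin at the centre of its underside, z up, x and y axes along its sides.
- owl: Loose carved stone owl standing upright, about 0.17 kg, 63 mm high to the ear tips; body a cylinder of diameter 44 mm (48 over the wings on its +y and -y sides) from 6 to 36 mm above its underside, neck 36 mm wide, head 39 mm wide. Origin at the centre of its underside, z up; eyes and beak look along its own -x. Once on the slab it is 17 mm lower than the columns' tops.
- lintel: Loose long pale stone bar lying flat, 220 mm long (own x axis), 44 mm wide (own y), 24 mm high, about 0.55 kg, with a darker band round its upper half. Origin at the centre of its underside, z up. In place its underside is 100 mm above the bench.
- finial: Loose pale stone ball finial, 57 mm high, about 0.1 kg: a square foot 40 x 40 x 10 mm, a neck of diameter 22 mm, and a ball of diameter 38 mm whose centre is 38 mm above the underside. Origin at the centre of its underside, z up, x and y axes along the foot's sides.
- mallet: Bystander: mason's round wooden mallet standing on its head, head diameter 92 mm and 90 mm high, handle straight up to 195 mm. Origin at the centre of the underside. Leave it alone.
- chisel: Bystander: dark steel stone chisel lying flat on the bench, 200 mm long (own x axis, from -95 mm at the struck end to +105 mm at the blade), 16 mm thick, blade 26 mm wide. Origin on its axis at bench level, 5 mm from the middle. Leave it alone.
There are look-alikes about, which are no part of the job. Leave any yellow look-alike of the column_square alone.

How it is judged:
By the outcome, as a careful person would: the job done as asked, in the order asked, and still so for the second after the job is handed in, with the robot touching nothing.
It also fails if it takes over 144 s, if anything falls off the work surface, if the arm or the gripper's body presses on something with over 40 N, if the wrist force passes 120 N, or if a joint passes its speed limit or range.

## Robot

A 7-joint arm with a two-finger parallel gripper is mounted at the origin on the work surface. World frame = base frame: x ahead of the robot, y to its left, z up, the work surface at z = 0. Lengths are in m, angles in rad, forces in N, time in s.
With the tool pointing down it reaches from about 0.4 to 0.875 m from the base axis. Payload 6.5 kg.
Tool frame: the origin (TCP) lies midway between the tips of the shut fingers; the grasp point (between the pads) lies 19 mm behind it; x points along the fingers, y is the direction in which the jaws open and shut, and the axes are right-handed (so a half turn about x gives the same grasp; the last joint's range is limited). The gripper opens to 85 mm and grips with 20 to 120 N. Pads are 22 mm wide; open, the fingers measure 114 mm over their backs; the gripper's body (76 mm by 85 mm) begins 54 mm behind the grasp point. The pads swing forward as they close: fully open they stand 13 mm farther back than shut.
Start: joints at [1.15, 0.536, -0.004, 1.538, 0.003, 1.067, -0.071], TCP at [0.226, -0.61, 0.231] pointing down, gripper open.
Joint ranges: [-2.7, 2.7], [-0.37, 2.16], [-1.27, 1.26], [0.24, 2.4], [-1.31, 4.45], [0.19, 1.91], [-2.76, 2.76]. Speed limits (rad/s): [2.39, 2.39, 3.14, 3.14, 3.14, 3.14, 3.14].

## Interface

Orientations are given as a rotation vector (axis times angle).
In Python, from workcell import arm gives the robot as it stands.
- The arm moves only by the tool jog_arm, never from a script. Its argument "series" is one flat list of numbers, 7 for each row, row after row: the shift along the tool's x, y, z in units of 30 mm (1.0 is 30 mm), then the turn, a rotation vector about the tool's x, y, z in units of 5 degrees (1.0 is 5 degrees), then the finger opening in mm, from 0 to 85.4. In form: [dx, dy, dz, wx, wy, wz, hand, dx, dy, dz, wx, wy, wz, hand, ...]. A call has 1 to 12 rows; each row shifts and turns the pose as measured when the row begins, along the tool's axes as they then stand; what a row does not reach is not made up. A row lasts 1/10 s, in which the tool goes at most 50 mm and 8.59 degrees, less where a joint would pass 70% of its speed; a pose out of reach is approached as far as the arm can. A call is refused whole if a number of a shift passes 1 or a number of a turn 1, either way. A call with a gripper value outside its range is refused whole. The fingers move at their own pace and stop on an object; "squeeze" is the grip in N (left out, the last holds). Time passes only in rows, so rows that do not move let the fingers close. It gives the time, the measured TCP pose, the force and the opening at its end, in the units of the state.
- arm.sense(): the state, without advancing time (a new reading comes with each control period).
- arm.get_image(name): name is "scene" or "top"; returns the picture (400x640x3 uint8, red, green, blue); there is no depth.
- arm.get_calibration(name): a dict with "K" (3x3 intrinsics, pixels), "extrinsics" (4x4, takes a point from world to camera coordinates). Camera axes: x right, y up, looking along -z (the intrinsics and any distortion apply to the point x, -y, -z); pixel columns grow to the right and rows downward; lengths in m; the calibration is good to about 2 mm. A picture is of the moment at which its call begins. get_calibration takes no time and is no camera call.
- arm.sign_off(): hands the job in, once; it reports no verdict.
Trained networks look in the newest picture that a camera, given by its name, has taken for a name from the list of things; names that differ only in an ending like _2 or _b are one class to them, and where a whole thing is asked for, a point or a joint stands for the part that bears it (a point fixed in the world has none). Each returns a list of dicts, best first, with "confidence" (0 to 1); they miss things now and then, are a little off and sometimes report something else, mostly with a low value. They report only what shows in the picture. A call takes as long as a camera call. They do not tell look-alikes from the thing itself.
- arm.recognise(camera, target): "xy" ([column, row] in pixels, amid what is visible of it).
- arm.silhouettes(camera, target): "pixels" (400x640 bool, what is visible of it) and "xy" ([column, row] in pixels, amid what is visible of it).
- arm.mark_of(camera, target): "xy" ([column, row] in pixels: a listed point, or the origin of a listed thing).
The state is a dict: "clock": time; "qpos": joint angles; "dq": joint speeds; "tau": joint torques, N m; "position": TCP position; "orientation": TCP orientation; "force": force on the tool from outside, world axes, zero at the start; "wrist_torque": the same for the moment, N m; "width": finger opening in m.
Only numpy, scipy, OpenCV 4.12 (cv2) and the standard library are available. Lean on these libraries where they do the work, as an engineer would, in place of code of your own. Each camera call takes 0.05 s, during which the arm holds its last target. There are 200 camera calls.

## Working session

There is one attempt and no reset: what is moved stays moved. The work goes in short steps, Python scripts to look and compute and a tool call to move; the robot and the scene stay as the last step left them, time stands still between calls to the robot, and variables do not carry over. Pictures are saved under pics/ and viewed, about 12 in all and at most 16, crops included, and the job is handed in when it is done.

Besides the shell and the picture viewer there is one more tool, called as name(argument=value, ...) on one line, values as JSON. jog_arm: Moves the arm, as the interface text tells. Its arguments: {"type":"object","properties":{"series":{"type":"array"},"squeeze":{"type":"number"}},"required":["series"]}

```bash
ls; mkdir -p pics; python3 - <<'E'
from workcell import arm
import cv2,numpy as np
for n in("scene","top"):
    im=arm.get_image(n); cv2.imwrite(f"pics/{n}0.png",im[:,:,::-1])
    c=arm.get_calibration(n); print(n,np.round(c["K"],1).tolist(),np.round(c["extrinsics"],3).tolist(),[k for k in c])
s=arm.sense();print({k:np.round(v,3).tolist() for k,v in s.items()})
E
```

```text
pics
scene [[398.7, 0.0, 324.1], [0.0, 398.7, 196.0], [0.0, 0.0, 1.0]] [[-0.085, 0.996, 0.001, 0.112], [-0.714, -0.062, 0.698, 0.35], [0.695, 0.059, 0.716, -1.459], [0.0, 0.0, 0.0, 1.0]] ['K', 'extrinsics']
top [[400.2, 0.0, 318.5], [0.0, 400.2, 193.3], [0.0, 0.0, 1.0]] [[-0.0, -1.0, 0.001, -0.05], [0.978, -0.0, 0.21, -0.548], [-0.21, 0.001, 0.978, -0.918], [0.0, 0.0, 0.0, 1.0]] ['K', 'extrinsics']
{'clock': 0.1, 'qpos': [1.15, 0.537, -0.004, 1.539, 0.003, 1.067, -0.071], 'dq': [-0.001, -0.004, -0.0, -0.004, -0.002, -0.001, 0.0], 'tau': [0.003, -58.456, 1.052, -25.977, 0.013, 0.005, 0.0], 'position': [0.226, -0.609, 0.231], 'orientation': [2.028, 0.365, -2.029], 'force': [0.204, 0.24, -0.865], 'wrist_torque': [-0.044, -0.018, -0.016], 'width': 0.086}
```

View pics/top0.png

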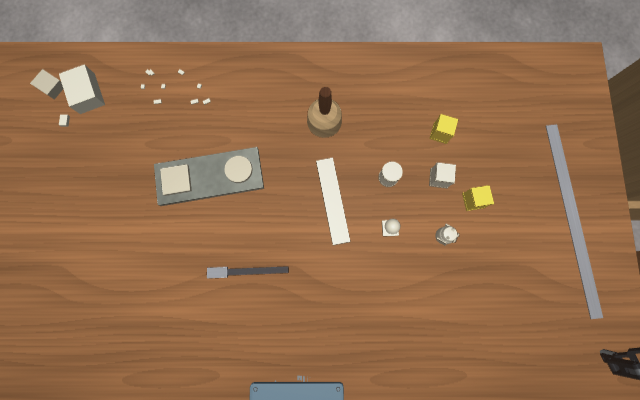

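View pics/scene0.png

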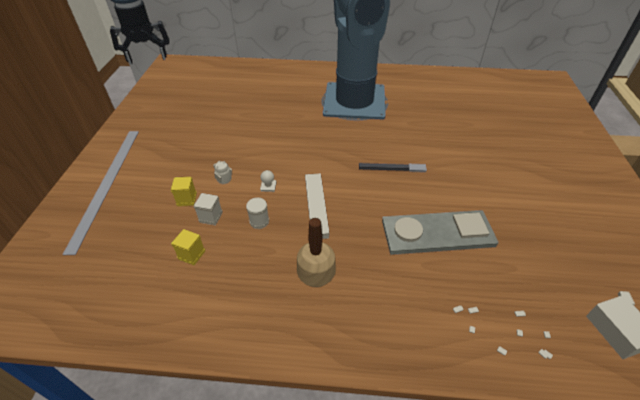

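Top view: slab at about (208,176) with the square plinth to the left and the round one to the right. The lintel is at (333,201), round column (391,173), white square column (445,174) between two yellow look-alikes, finial (391,227), owl (447,234), mallet (325,115) and chisel (247,271). Next I fit poses from the silhouettes.

```bash
cat > h.py <<'E'
from workcell import arm
import numpy as np, cv2
from scipy.optimize import minimize
from scipy.spatial.transform import Rotation as R
def box(x,y,z0,z1): return np.array([[a*x/2,b*y/2,z] for a in(-1,1) for b in(-1,1) for z in(z0,z1)])
def cyl(d,z0,z1):
    t=np.linspace(0,2*np.pi,32,endpoint=False)
    return np.vstack([np.c_[d/2*np.cos(t),d/2*np.sin(t),0*t+z] for z in(z0,z1)])
def ball(d,zc): return np.vstack([cyl(d*np.cos(a),zc+d/2*np.sin(a),zc+d/2*np.sin(a)) for a in np.linspace(-1.5,1.5,9)])
# list of convex parts per model (m)
M={'slab':[box(.11,.27,0,.02)],'plinth_round':[cyl(.07,0,.014)],'plinth_square':[box(.07,.07,0,.014)],
'column_round':[cyl(.05,0,.066)],'column_square':[box(.046,.046,0,.066)],'owl':[cyl(.044,0,.036),cyl(.036,.036,.042),cyl(.039,.042,.06)],
'lintel':[box(.22,.044,0,.024)],'finial':[box(.04,.04,0,.01),cyl(.022,.01,.03),ball(.038,.038)]}
def proj(cam,P):
    c=arm.get_calibration(cam);E=np.array(c['extrinsics']);p=P@E[:3,:3].T+E[:3,3];p=p*[1,-1,-1]
    q=p@np.array(c['K']).T;return q[:,:2]/q[:,2:]
def unproj(cam,uv,z):
    c=arm.get_calibration(cam);E=np.array(c['extrinsics']);d=np.linalg.inv(c['K'])@[*uv,1];d=E[:3,:3].T@(d*[1,-1,-1])
    o=-E[:3,:3].T@E[:3,3];return o+d*(z-o[2])/d[2]
def render(cam,name,pose,z,S,o,n):
    im=np.zeros((n*S,n*S),np.uint8)
    r=R.from_euler('z',pose[2]).as_matrix()
    for p in M[name]:
        q=proj(cam,p@r.T+[pose[0],pose[1],z])
        h=cv2.convexHull(((q-o+.5)*S*16).astype(np.float32)).astype(np.int32)
        cv2.fillConvexPoly(im,h,1,shift=4)
    return cv2.resize(im.astype(np.float32),(n,n),interpolation=cv2.INTER_AREA)
def fit(name,masks,z,p0,yaws):
    prep=[]
    for cam,m in masks.items():
        c=np.array(np.nonzero(m))[::-1].mean(1);n=140;o=np.round(c)-n//2
        A=np.float32([[1,0,-o[0]],[0,1,-o[1]]]);prep.append((cam,cv2.warpAffine(m.astype(np.float32),A,(n,n)),o,n))
    def cost(p):
        q=[p[0]/100,p[1]/100,p[2]/10]
        return sum(np.abs(render(c,name,q,z,6,o,n)-m).sum()/m.sum() for c,m,o,n in prep)
    best=None
    for y in yaws:
        s=np.array([p0[0]*100,p0[1]*100,y*10])
        r=minimize(cost,s,method='Nelder-Mead',options=dict(initial_simplex=[s,s+[1,0,0],s+[0,1,0],s+[0,0,2]],xatol=.01,fatol=1e-4,maxiter=150))
        if best is None or r.fun<best.fun: best=r
    p=best.x;return np.array([p[0]/100,p[1]/100,p[2]/10]),best.fun/len(prep)
def look(name,z,near=None,yaws=(0,),cams=('top','scene')):
    masks={};p0=None
    for cam in cams:
        arm.get_image(cam);L=arm.silhouettes(cam,name);zc=z+max(p[:,2].max() for p in M[name])/2
        for d in L: d['w']=unproj(cam,d['xy'],zc)
        if near is not None: L=[d for d in L if np.hypot(*(d['w'][:2]-near))<.06]
        L=sorted(L,key=lambda d:-d['confidence'])
        if L:
            masks[cam]=L[0]['pixels']; p0=L[0]['w'] if p0 is None else p0
            if near is None: near=p0[:2]
    if not masks: return None
    both=fit(name,masks,z,p0,yaws)
    return both,{c:fit(name,{c:m},z,both[0],[both[0][2]]) for c,m in masks.items()}
def show(name,r):
    if r is None: print(name,'none');return
    f=lambda a:(np.round(a[0][:2]*1000,1).tolist(),round(np.degrees(a[0][2]),1),round(a[1],3))
    print(name,f(r[0]),{k:f(v) for k,v in r[1].items()})
E
cat > a.py <<'E'
from h import *
near={'column_square':unproj('top',(445,172),.05)[:2]}
for n,z,ya in [('slab',0,(0,.3,-.3)),('plinth_round',.02,(0,)),('plinth_square',.02,(0,.3,-.3)),('column_round',0,(0,)),('column_square',0,(0,.4,-.4)),('owl',0,(0,)),('lintel',0,(0.2,-.2,1.4,1.8)),('finial',0,(0,.4,-.4))]:
    show(n,look(n,z,near.get(n),ya))
for p in[(325,115),(287,270),(207,272)]: print(np.round(unproj('top',p,.05),3))
E
python3 a.py
```

```text
slab ([605.2, 232.9], np.float64(10.0), np.float64(0.513)) {'top': ([604.4, 234.1], np.float64(10.0), np.float64(0.467)), 'scene': ([606.5, 230.7], np.float64(10.0), np.float64(0.54))}
plinth_round ([619.7, 153.8], np.float64(4.9), np.float64(0.081)) {'top': ([619.2, 154.5], np.float64(4.3), np.float64(0.044)), 'scene': ([621.2, 152.5], np.float64(11.4), np.float64(0.088))}
plinth_square ([613.7, -226.3], np.float64(-37.6), np.float64(0.886)) {'top': ([613.7, -226.3], np.float64(-37.6), np.float64(0.885))}
column_round ([604.7, -231.7], np.float64(18.4), np.float64(0.074)) {'top': ([603.8, -230.5], np.float64(15.2), np.float64(0.082)), 'scene': ([605.3, -232.0], np.float64(22.2), np.float64(0.046))}
column_square ([600.7, -362.7], np.float64(-8.5), np.float64(0.062)) {'top': ([599.8, -361.9], np.float64(-8.3), np.float64(0.05)), 'scene': ([602.4, -362.8], np.float64(-9.0), np.float64(0.049))}
owl ([450.9, -366.1], np.float64(7.8), np.float64(0.207)) {'top': ([451.3, -366.6], np.float64(14.6), np.float64(0.145)), 'scene': ([450.9, -366.1], np.float64(7.7), np.float64(0.267))}
lintel ([538.7, -86.5], np.float64(11.1), np.float64(0.277)) {'top': ([539.8, -85.1], np.float64(10.2), np.float64(0.058)), 'scene': ([533.3, -89.2], np.float64(11.8), np.float64(0.435))}
finial ([473.2, -232.9], np.float64(8.5), np.float64(0.116)) {'scene': ([473.2, -232.9], np.float64(8.5), np.float64(0.116))}
[ 0.756 -0.067  0.05 ]
[0.365 0.024 0.05 ]
[0.36  0.213 0.05 ]
```

```bash
cat >> h.py <<'E'
def down(yaw): # tool x down, jaws (tool y) at world yaw
    y=np.array([np.cos(yaw),np.sin(yaw),0]);x=np.array([0,0,-1.]);return R.from_matrix(np.c_[x,y,np.cross(x,y)])
def nav(x,y,z,yawdeg):
    s=arm.sense();T=R.from_rotvec(s['orientation'])
    a=T.as_matrix()[:,1];cur=np.degrees(np.arctan2(a[1],a[0]))
    yd=yawdeg+180*round((cur-yawdeg)/180)
    if abs(yd-cur)>90: pass
    G=down(np.radians(yd));w=(T.inv()*G).as_rotvec()
    d=G.inv().apply(np.array([x,y,z])-s['position'])
    print(f"t={s['clock']:.1f} pos={np.round(s['position']*1000,1)} jawyaw={cur:.1f} width={s['width']*1000:.1f} q={np.round(s['qpos'],2)} F={np.round(s['force'],1)}")
    print('turn units',np.round(np.degrees(w)/5,2),' shift units AFTER turn',np.round(d/.03,2))
E
python3 - <<'E'
from h import *
a=cv2.imread('pics/top0.png')[215:255,427:467];b=cv2.imread('pics/scene0.png')[152:192,202:242]
cv2.imwrite('pics/owl.png',cv2.resize(np.hstack([a,b]),None,fx=9,fy=9,interpolation=cv2.INTER_CUBIC))
nav(.451,-.366,.15,10)
E
```

```text
t=1.7 pos=[ 225.8 -609.5  231.3] jawyaw=-69.7 width=85.4 q=[ 1.15  0.54 -0.    1.54  0.    1.07 -0.07] F=[-0.5 -0.7 -0.3]
turn units [-15.93   0.     0.  ]  shift units AFTER turn [ 2.71  8.8  -6.69]
```

View pics/owl.png

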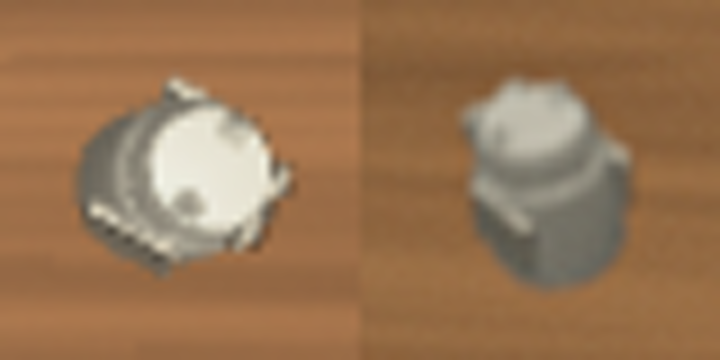

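The owl's wing axis lies at about yaw -33 deg (ears along up-right, beak to the right). I grip it across the wings.

```bash
python3 - <<'E'
from h import *
nav(.451,-.366,.10,-33.5)
E
```

```text
t=1.7 pos=[ 225.8 -609.5  231.3] jawyaw=-69.7 width=85.4 q=[ 1.15  0.54 -0.    1.54  0.    1.07 -0.07] F=[-0.5 -0.7 -0.3]
turn units [-7.23  0.    0.  ]  shift units AFTER turn [  4.38   1.78 -10.91]
```

jog_arm(series=[0.3, 0, 0, -0.9, 0, 0, 85, 0.3, 0, 0, -0.9, 0, 0, 85, 0.3, 0, 0, -0.9, 0, 0, 85, 0.3, 0, 0, -0.9, 0, 0, 85, 0.3, 0, 0, -0.9, 0, 0, 85, 0.3, 0, 0, -0.9, 0, 0, 85, 0.3, 0, 0, -0.9, 0, 0, 85, 0.3, 0, 0, -0.9, 0, 0, 85], squeeze=50)

```text
clock: 2.5
position: [0.2265, -0.6111, 0.1586]
orientation: [1.609, 0.883, -1.61]
force: [-0.3, 0.2, -0.2]
width: 0.0849
```

jog_arm(series=[0, 0.16, -0.99, 0, 0, 0, 85, 0, 0.16, -0.99, 0, 0, 0, 85, 0, 0.16, -0.99, 0, 0, 0, 85, 0, 0.16, -0.99, 0, 0, 0, 85, 0, 0.16, -0.99, 0, 0, 0, 85, 0, 0.16, -0.99, 0, 0, 0, 85, 0, 0.16, -0.99, 0, 0, 0, 85, 0, 0.16, -0.99, 0, 0, 0, 85, 0, 0.16, -0.99, 0, 0, 0, 85, 0, 0.16, -0.99, 0, 0, 0, 85, 0, 0.16, -0.99, 0, 0, 0, 85, 0, 0, 0, 0, 0, 0, 85])

```text
clock: 3.7
position: [0.4523, -0.3551, 0.1563]
orientation: [1.611, 0.881, -1.612]
force: [-0.6, 0.0, -0.0]
width: 0.0851
```

```bash
python3 - <<'E'
from h import *
nav(.451,-.366,.005,-33.5)
E
```

```text
t=3.7 pos=[ 452.3 -355.1  156.3] jawyaw=-32.4 width=85.1 q=[ 0.74  0.51 -0.21  1.8   0.14  0.84 -0.1 ] F=[-0.6  0.  -0. ]
turn units [ 0.21  0.03 -0.05]  shift units AFTER turn [5.04 0.16 0.33]
```

jog_arm(series=[0.9, 0.16, 0.33, 0.2, 0, -0.05, 85, 0.9, 0, 0, 0, 0, 0, 85, 0.9, 0, 0, 0, 0, 0, 85, 0, 0, 0, 0, 0, 0, 85])

```text
clock: 4.1
position: [0.4524, -0.3684, 0.0747]
orientation: [1.621, 0.869, -1.624]
force: [0.1, -0.0, 0.3]
width: 0.085
```

```bash
python3 - <<'E'
from h import *
nav(.451,-.366,.005,-33.5)
E
```

```text
t=4.1 pos=[ 452.4 -368.4   74.7] jawyaw=-33.4 width=85.0 q=[ 0.74  0.64 -0.18  1.82  0.17  0.7  -0.12] F=[ 0.1 -0.   0.3]
turn units [ 0.02  0.05 -0.05]  shift units AFTER turn [ 2.32 -0.08 -0.04]
```

jog_arm(series=[0.8, -0.08, -0.04, 0, 0.05, -0.05, 85, 0.8, 0, 0, 0, 0, 0, 85, 0.7, 0, 0, 0, 0, 0, 85, 0, 0, 0, 0, 0, 0, 85, 0, 0, 0, 0, 0, 0, 35, 0, 0, 0, 0, 0, 0, 35, 0, 0, 0, 0, 0, 0, 35, 0, 0, 0, 0, 0, 0, 35, 0, 0, 0, 0, 0, 0, 35, 0, 0, 0, 0, 0, 0, 35, 0, 0, 0, 0, 0, 0, 35, 0, 0, 0, 0, 0, 0, 35])

```text
clock: 5.3
position: [0.4544, -0.3732, 0.0144]
orientation: [1.626, 0.86, -1.62]
force: [-0.6, -0.9, -2.1]
width: 0.0422
```

```bash
python3 - <<'E'
from h import *
nav(.451,-.366,.17,10)
E
```

```text
t=5.3 pos=[ 454.4 -373.2   14.4] jawyaw=-33.6 width=42.2 q=[ 0.72  0.74 -0.15  1.82  0.19  0.58 -0.14] F=[-0.6 -0.9 -2.1]
turn units [-8.72  0.08 -0.12]  shift units AFTER turn [-5.19 -0.07 -0.26]
```

jog_arm(series=[0, 0, 0, 0, 0, 0, 35, 0, 0, 0, 0, 0, 0, 35])

```text
clock: 5.5
position: [0.4542, -0.3731, 0.0141]
orientation: [1.626, 0.86, -1.62]
force: [-0.1, -0.1, -1.8]
width: 0.0422
```

```bash
python3 - <<'E'
from h import *
nav(.451,-.366,.005,-33.5)
a=arm.get_image('top')[190:260,400:470,::-1];b=arm.get_image('scene')[130:200,187:257,::-1]
cv2.imwrite('pics/g1.png',cv2.resize(np.hstack([a,b]),None,fx=5.5,fy=5.5,interpolation=cv2.INTER_CUBIC))
E
```

```text
t=5.5 pos=[ 454.2 -373.1   14.1] jawyaw=-33.6 width=42.2 q=[ 0.72  0.74 -0.15  1.82  0.19  0.58 -0.14] F=[-0.1 -0.1 -1.8]
turn units [-0.02  0.03 -0.13]  shift units AFTER turn [ 0.3  -0.22 -0.14]
```

View pics/g1.png

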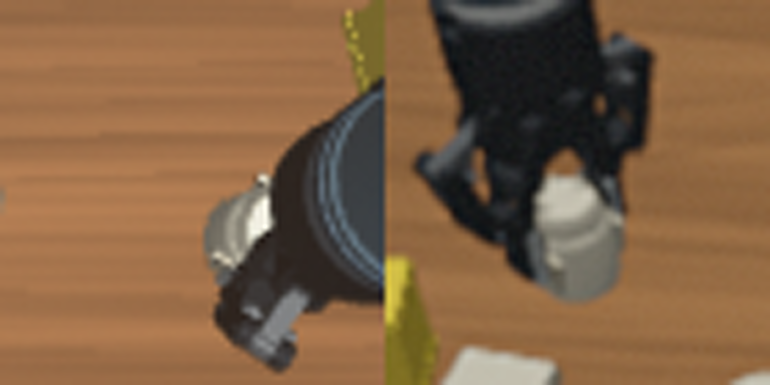

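The grip is off-centre, with the owl about 5 mm toward tool -z. I open, shift, lower and regrip.

jog_arm(series=[0, 0, 0, 0, 0, 0, 80, 0, 0, 0, 0, 0, 0, 80, 0, 0, 0, 0, 0, 0, 80, 0, 0, 0, 0, 0, 0, 80, 0, 0, -0.18, 0, 0, -0.1, 80, 0.3, 0, 0, 0, 0, 0, 80, 0, 0, 0, 0, 0, 0, 80])

```text
clock: 6.3
position: [0.4586, -0.3688, 0.0054]
orientation: [1.625, 0.867, -1.625]
force: [0.4, -0.4, -0.2]
width: 0.0799
```

```bash
python3 - <<'E'
from h import *
nav(.4575,-.368,.007,-33.5)
E
```

```text
t=6.3 pos=[ 458.6 -368.8    5.4] jawyaw=-33.6 width=79.9 q=[ 0.71  0.76 -0.15  1.81  0.19  0.58 -0.15] F=[ 0.4 -0.4 -0.2]
turn units [-0.02  0.03 -0.05]  shift units AFTER turn [-0.05 -0.05 -0.  ]
```

jog_arm(series=[0, 0, 0, 0, 0, 0, 35, 0, 0, 0, 0, 0, 0, 35, 0, 0, 0, 0, 0, 0, 35, 0, 0, 0, 0, 0, 0, 35, 0, 0, 0, 0, 0, 0, 35, 0, 0, 0, 0, 0, 0, 35, 0, 0, 0, 0, 0, 0, 35, 0, 0, 0, 0, 0, 0, 35])

```text
clock: 7.1
position: [0.4584, -0.3685, 0.0052]
orientation: [1.625, 0.868, -1.626]
force: [0.6, 0.6, -0.3]
width: 0.0426
```

```bash
python3 - <<'E'
from h import *
nav(.605,.233,.17,10)
E
```

```text
t=7.1 pos=[ 458.4 -368.5    5.2] jawyaw=-33.6 width=42.6 q=[ 0.71  0.76 -0.15  1.81  0.19  0.58 -0.15] F=[ 0.6  0.6 -0.3]
turn units [-8.72  0.04 -0.03]  shift units AFTER turn [ -5.49   8.29 -18.9 ]
```

jog_arm(series=[-0.3, 0, 0, 0, 0, 0, 35, -0.6, 0, 0, -0.9, 0, 0, 35, -0.6, 0, 0, -0.9, 0, 0, 35, -0.6, 0, 0, -0.9, 0, 0, 35, -0.6, 0, 0, -0.9, 0, 0, 35, -0.6, 0, 0, -0.9, 0, 0, 35, -0.6, 0, 0, -0.9, 0, 0, 35, -0.6, 0, 0, -0.9, 0, 0, 35, -0.5, 0, 0, -0.9, 0, 0, 35, -0.5, 0, 0, -0.9, 0, 0, 35, 0, 0, 0, -0.5, 0, 0, 35])

```text
clock: 8.2
position: [0.455, -0.3677, 0.1806]
orientation: [1.059, 1.294, -1.07]
force: [-0.2, 0.7, -2.1]
width: 0.0427
```

jog_arm(series=[0, 0.42, -0.96, 0, 0, 0, 35, 0, 0.42, -0.96, 0, 0, 0, 35, 0, 0.42, -0.96, 0, 0, 0, 35, 0, 0.42, -0.96, 0, 0, 0, 35, 0, 0.42, -0.96, 0, 0, 0, 35, 0, 0.42, -0.96, 0, 0, 0, 35, 0, 0.42, -0.96, 0, 0, 0, 35, 0, 0.42, -0.96, 0, 0, 0, 35, 0, 0.42, -0.96, 0, 0, 0, 35, 0, 0.42, -0.96, 0, 0, 0, 35, 0, 0.42, -0.96, 0, 0, 0, 35, 0, 0.42, -0.96, 0, 0, 0, 35])

```text
clock: 9.4
position: [0.5359, 0.0042, 0.1821]
orientation: [1.061, 1.281, -1.086]
force: [0.5, -0.2, -2.0]
width: 0.0429
```

```bash
python3 - <<'E'
from h import *
nav(.605,.233,.10,10)
E
```

```text
t=9.4 pos=[535.9   4.2 182.1] jawyaw=10.4 width=42.9 q=[ 0.3   0.46 -0.51  1.86  0.3   0.9  -0.18] F=[ 0.5 -0.2 -2. ]
turn units [0.07 0.18 0.08]  shift units AFTER turn [ 2.74  3.59 -7.11]
```

jog_arm(series=[0, 0.45, -0.9, 0.07, 0.18, 0.08, 35, 0, 0.45, -0.9, 0, 0, 0, 35, 0, 0.45, -0.9, 0, 0, 0, 35, 0, 0.45, -0.9, 0, 0, 0, 35, 0, 0.45, -0.9, 0, 0, 0, 35, 0, 0.45, -0.9, 0, 0, 0, 35, 0.4, 0.45, -0.8, 0, 0, 0, 35, 0.6, 0.3, 0, 0, 0, 0, 35, 0.5, 0, 0, 0, 0, 0, 35, 0, 0, 0, 0, 0, 0, 35])

```text
clock: 10.4
position: [0.6047, 0.2177, 0.1392]
orientation: [1.076, 1.287, -1.075]
force: [-0.4, -0.6, -2.3]
width: 0.0431
```

```bash
python3 - <<'E'
from h import *
nav(.605,.233,.05,10)
a=arm.get_image('top')[130:230,150:270,::-1];b=arm.get_image('scene')[140:240,380:500,::-1]
cv2.imwrite('pics/g2.png',cv2.resize(np.hstack([a,b]),None,fx=3.3,fy=3.3,interpolation=cv2.INTER_CUBIC))
s=arm.sense()
print('scene tcp proj',proj('scene',s['position'][None]))
for d in arm.silhouettes('scene','owl'): print(d['confidence'],d['xy'],d['pixels'].sum(), unproj('scene',d['xy'],s['position'][2]+.027))
E
```

```text
t=10.4 pos=[604.7 217.7 139.2] jawyaw=10.3 width=43.1 q=[-0.08  0.68 -0.49  1.61  0.38  0.95 -0.52] F=[-0.4 -0.6 -2.3]
turn units [ 0.06  0.01 -0.02]  shift units AFTER turn [ 2.97  0.1  -0.5 ]
scene tcp proj [[443.71273836 195.01188439]]
0.82 [436.8, 188.7] 275 [0.61463446 0.19519502 0.168293  ]
```

View pics/g2.png

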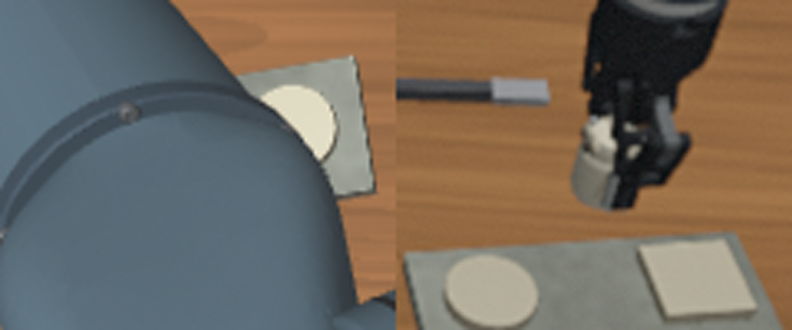

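The owl sits about 6 mm toward -y in the fingers, so I compensate when placing it.

jog_arm(series=[0.5, 0.1, -0.7, 0, 0, 0, 35, 0.7, 0, 0, 0, 0, 0, 35, 0.7, 0, 0, 0, 0, 0, 35, 0.7, 0, 0, 0, 0, 0, 35, 0.4, 0, 0, 0, 0, 0, 35, 0, 0, 0, 0, 0, 0, 35])

```text
clock: 11.15
position: [0.6116, 0.236, 0.0569]
orientation: [1.09, 1.273, -1.07]
force: [0.4, -0.4, -1.4]
width: 0.0429
```

```bash
python3 - <<'E'
from h import *
nav(.604,.239,.0262,10)
E
```

```text
t=11.2 pos=[611.6 236.   56.9] jawyaw=9.8 width=42.9 q=[-0.14  0.8  -0.44  1.62  0.44  0.81 -0.6 ] F=[ 0.4 -0.4 -1.4]
turn units [-0.04  0.01 -0.19]  shift units AFTER turn [ 1.02 -0.23 -0.14]
```

jog_arm(series=[0.5, -0.23, -0.12, 0, 0, -0.19, 35, 0.3, 0, 0, 0, 0, 0, 35, 0, 0, 0, 0, 0, 0, 35])

```text
clock: 11.45
position: [0.6055, 0.2385, 0.0337]
orientation: [1.084, 1.283, -1.081]
force: [-0.7, -0.4, -1.9]
width: 0.0429
```

```bash
python3 - <<'E'
from h import *
nav(.604,.239,.0262,10)
E
```

```text
t=11.4 pos=[605.5 238.5  33.7] jawyaw=9.7 width=42.9 q=[-0.15  0.83 -0.43  1.62  0.45  0.79 -0.61] F=[-0.7 -0.4 -1.9]
turn units [-0.05  0.01 -0.03]  shift units AFTER turn [ 0.25 -0.05 -0.02]
```

jog_arm(series=[0.15, -0.04, 0, 0, 0, 0, 35, 0.06, 0, 0, 0, 0, 0, 35, 0.05, 0, 0, 0, 0, 0, 35, 0, 0, 0, 0, 0, 0, 35])

```text
clock: 11.85
position: [0.605, 0.2388, 0.0263]
orientation: [1.085, 1.282, -1.08]
force: [0.2, 0.3, -1.7]
width: 0.043
```

```bash
python3 - <<'E'
from h import *
nav(.604,.239,.0262,10)
E
```

```text
t=11.8 pos=[605.  238.8  26.3] jawyaw=9.7 width=43.0 q=[-0.16  0.84 -0.42  1.63  0.46  0.77 -0.62] F=[ 0.2  0.3 -1.7]
turn units [-0.05  0.   -0.05]  shift units AFTER turn [ 0.   -0.03 -0.01]
```

jog_arm(series=[0.04, 0, 0, 0, 0, 0, 35, 0.04, 0, 0, 0, 0, 0, 35])

```text
clock: 12.05
position: [0.6054, 0.239, 0.0252]
orientation: [1.086, 1.281, -1.08]
force: [-5.4, -2.3, 13.5]
width: 0.0427
```

jog_arm(series=[0, 0, 0, 0, 0, 0, 35])

```text
clock: 12.15
position: [0.6055, 0.2391, 0.0256]
orientation: [1.086, 1.281, -1.079]
force: [-0.3, -0.3, -3.5]
width: 0.0424
```

jog_arm(series=[0, 0, 0, 0, 0, 0, 48, 0, 0, 0, 0, 0, 0, 65, 0, 0, 0, 0, 0, 0, 80, 0, 0, 0, 0, 0, 0, 80, 0, 0, 0, 0, 0, 0, 80, -0.5, 0, 0, 0, 0, 0, 80, -0.9, 0, 0, 0, 0, 0, 80, -0.9, 0, 0, 0, 0, 0, 80, -0.9, 0, 0, 0, 0, 0, 80, -0.9, 0, 0, 0, 0, 0, 80, 0, 0, 0, 0, 0, 0, 80])

```text
clock: 13.25
position: [0.6057, 0.2401, 0.1586]
orientation: [1.088, 1.28, -1.076]
force: [0.3, 0.8, 1.2]
width: 0.0798
```

```bash
python3 - <<'E'
from h import *
nav(.601,-.3626,.16,-8.5)
E
```

```text
t=13.2 pos=[605.7 240.1 158.6] jawyaw=9.8 width=79.8 q=[-0.11  0.67 -0.5   1.58  0.37  0.98 -0.55] F=[0.3 0.8 1.2]
turn units [ 3.66 -0.03 -0.1 ]  shift units AFTER turn [-0.05  2.82 19.89]
```

jog_arm(series=[0, 0, 0, 0.92, 0, 0, 80, 0, 0, 0, 0.92, 0, 0, 80, 0, 0, 0, 0.92, 0, 0, 80, 0, 0, 0, 0.9, 0, 0, 80, 0, 0.14, 0.98, 0, 0, 0, 80, 0, 0.14, 0.98, 0, 0, 0, 80, 0, 0.14, 0.98, 0, 0, 0, 80, 0, 0.14, 0.98, 0, 0, 0, 80, 0, 0.14, 0.98, 0, 0, 0, 80, 0, 0.14, 0.98, 0, 0, 0, 80, 0, 0.14, 0.98, 0, 0, 0, 80, 0, 0.14, 0.98, 0, 0, 0, 80])

```text
clock: 14.45
position: [0.5994, 0.0021, 0.163]
orientation: [1.331, 1.133, -1.306]
force: [-0.3, 0.0, -0.4]
width: 0.0802
```

jog_arm(series=[0, 0.14, 0.98, 0, 0, 0, 80, 0, 0.14, 0.98, 0, 0, 0, 80, 0, 0.14, 0.98, 0, 0, 0, 80, 0, 0.14, 0.98, 0, 0, 0, 80, 0, 0.14, 0.98, 0, 0, 0, 80, 0, 0.14, 0.98, 0, 0, 0, 80, 0, 0.14, 0.98, 0, 0, 0, 80, 0, 0.14, 0.98, 0, 0, 0, 80, 0, 0.14, 0.98, 0, 0, 0, 80, 0, 0.14, 0.98, 0, 0, 0, 80, 0, 0.14, 0.5, 0, 0, 0, 80, 0, 0, 0, 0, 0, 0, 80])

```text
clock: 15.65
position: [0.5941, -0.3279, 0.1632]
orientation: [1.333, 1.13, -1.311]
force: [-0.1, -0.4, -0.1]
width: 0.08
```

```bash
python3 - <<'E'
from h import *
nav(.601,-.3626,.09,-8.5)
show('owl',look('owl',.02,np.array([.605,.233])))
E
```

```text
t=15.7 pos=[ 594.1 -327.9  163.2] jawyaw=-8.9 width=80.0 q=[ 0.68  0.68 -0.37  1.5   0.26  1.    0.09] F=[-0.1 -0.4 -0.1]
turn units [-0.08 -0.1  -0.11]  shift units AFTER turn [2.44 0.4  1.11]
owl ([605.6, 236.7], np.float64(10.2), np.float64(0.201)) {'top': ([605.6, 237.6], np.float64(13.2), np.float64(0.187)), 'scene': ([608.2, 235.6], np.float64(16.5), np.float64(0.194))}
```

jog_arm(series=[0.2, 0.4, 0.9, -0.08, -0.1, -0.11, 82, 0.5, 0, 0.2, 0, 0, 0, 82, 0.7, 0, 0, 0, 0, 0, 82, 0.7, 0, 0, 0, 0, 0, 82, 0, 0, 0, 0, 0, 0, 82])

```text
clock: 16.35
position: [0.6055, -0.3469, 0.0986]
orientation: [1.31, 1.15, -1.3]
force: [-0.8, 0.4, -0.0]
width: 0.0822
```

```bash
python3 - <<'E'
from h import *
nav(.601,-.3626,.02,-8.5)
E
```

```text
t=16.4 pos=[ 605.5 -346.9   98.6] jawyaw=-7.5 width=82.2 q=[ 0.68  0.79 -0.35  1.47  0.3   0.94  0.12] F=[-0.8  0.4 -0. ]
turn units [ 0.21 -0.08 -0.  ]  shift units AFTER turn [ 2.62 -0.07  0.54]
```

jog_arm(series=[0, -0.07, 0.56, 0.2, -0.08, 0, 82, 0, 0, 0, 0, 0, 0, 82])

```text
clock: 16.55
position: [0.6016, -0.3624, 0.0993]
orientation: [1.317, 1.137, -1.316]
force: [0.3, -0.3, -0.0]
width: 0.0821
```

```bash
python3 - <<'E'
from h import *
nav(.601,-.3626,.02,-8.5)
E
```

```text
t=16.6 pos=[ 601.6 -362.4   99.3] jawyaw=-8.4 width=82.1 q=[ 0.69  0.8  -0.34  1.45  0.3   0.94  0.12] F=[ 0.3 -0.3 -0. ]
turn units [ 0.02 -0.01 -0.  ]  shift units AFTER turn [ 2.64 -0.02  0.01]
```

jog_arm(series=[0.7, -0.05, 0, 0, 0, 0, 82, 0.7, -0.05, 0, 0, 0, 0, 82, 0.7, -0.05, 0, 0, 0, 0, 82, 0, 0, 0, 0, 0, 0, 82])

```text
clock: 16.95
position: [0.6005, -0.3642, 0.0408]
orientation: [1.32, 1.126, -1.312]
force: [-0.5, 0.8, 0.0]
width: 0.0819
```

```bash
python3 - <<'E'
from h import *
nav(.601,-.3626,.02,-8.5)
E
```

```text
t=16.9 pos=[ 600.5 -364.2   40.8] jawyaw=-8.5 width=81.9 q=[ 0.68  0.86 -0.32  1.48  0.33  0.84  0.1 ] F=[-0.5  0.8  0. ]
turn units [-0.    0.03 -0.11]  shift units AFTER turn [ 0.69  0.01 -0.06]
```

jog_arm(series=[0.5, 0, -0.06, 0, 0.03, -0.11, 82, 0.15, 0, 0, 0, 0, 0, 82, 0, 0, 0, 0, 0, 0, 82, 0, 0, 0, 0, 0, 0, 40, 0, 0, 0, 0, 0, 0, 40, 0, 0, 0, 0, 0, 0, 40, 0, 0, 0, 0, 0, 0, 40, 0, 0, 0, 0, 0, 0, 40, 0, 0, 0, 0, 0, 0, 40, 0, 0, 0, 0, 0, 0, 40])

```text
clock: 17.95
position: [0.604, -0.3639, 0.0254]
orientation: [1.319, 1.129, -1.315]
force: [-0.3, 0.2, -1.3]
width: 0.0455
```

```bash
python3 - <<'E'
from h import *
nav(.5913,.3117,.17,10)
E
```

```text
t=17.9 pos=[ 604.  -363.9   25.4] jawyaw=-8.6 width=45.5 q=[ 0.68  0.89 -0.31  1.47  0.33  0.83  0.1 ] F=[-0.3  0.2 -1.3]
turn units [-3.71  0.03 -0.06]  shift units AFTER turn [ -4.82   3.49 -22.25]
```

jog_arm(series=[-0.4, 0, 0, 0, 0, 0, 40, -0.9, 0, 0, 0, 0, 0, 40, -0.9, 0, 0, -0.9, 0, 0, 40, -0.9, 0, 0, -0.9, 0, 0, 40, -0.9, 0, 0, -0.9, 0, 0, 40, -0.9, 0, 0, -0.9, 0, 0, 40, 0, 0.14, -0.98, 0, 0, 0, 40, 0, 0.14, -0.98, 0, 0, 0, 40, 0, 0.14, -0.98, 0, 0, 0, 40, 0, 0.14, -0.98, 0, 0, 0, 40, 0, 0.14, -0.98, 0, 0, 0, 40, 0, 0.14, -0.98, 0, 0, 0, 40])

```text
clock: 19.15
position: [0.5957, -0.187, 0.1858]
orientation: [1.081, 1.271, -1.084]
force: [1.4, -0.1, -2.0]
width: 0.0454
```

jog_arm(series=[0, 0.14, -0.98, 0, 0, 0, 40, 0, 0.14, -0.98, 0, 0, 0, 40, 0, 0.14, -0.98, 0, 0, 0, 40, 0, 0.14, -0.98, 0, 0, 0, 40, 0, 0.14, -0.98, 0, 0, 0, 40, 0, 0.14, -0.98, 0, 0, 0, 40, 0, 0.14, -0.98, 0, 0, 0, 40, 0, 0.14, -0.98, 0, 0, 0, 40, 0, 0.14, -0.98, 0, 0, 0, 40, 0, 0.14, -0.98, 0, 0, 0, 40, 0, 0.14, -0.98, 0, 0, 0, 40, 0, 0.14, -0.98, 0, 0, 0, 40])

```text
clock: 20.35
position: [0.5849, 0.1832, 0.1923]
orientation: [1.082, 1.26, -1.081]
force: [1.3, 0.5, -3.2]
width: 0.0452
```

```bash
python3 - <<'E'
from h import *
nav(.5914,.3109,.15,10)
E
```

```text
t=20.4 pos=[584.9 183.2 192.3] jawyaw=9.6 width=45.2 q=[-0.01  0.57 -0.53  1.66  0.36  0.99 -0.5 ] F=[ 1.3  0.5 -3.2]
turn units [-0.08  0.2  -0.18]  shift units AFTER turn [ 1.41  0.95 -4.16]
```

jog_arm(series=[0, 0.25, -0.95, -0.08, 0.2, -0.18, 40, 0, 0.25, -0.95, 0, 0, 0, 40, 0, 0.25, -0.95, 0, 0, 0, 40, 0.4, 0.2, -0.95, 0, 0, 0, 40, 0.4, 0, -0.3, 0, 0, 0, 40, 0.4, 0, 0, 0, 0, 0, 40, 0, 0, 0, 0, 0, 0, 40])

```text
clock: 21.05
position: [0.59, 0.3193, 0.1599]
orientation: [1.078, 1.289, -1.071]
force: [-0.8, -0.4, -2.8]
width: 0.0454
```

```bash
python3 - <<'E'
from h import *
nav(.5914,.3109,.08,10)
E
```

```text
t=21.1 pos=[590.  319.3 159.9] jawyaw=10.4 width=45.4 q=[-0.22  0.7  -0.52  1.51  0.39  1.02 -0.66] F=[-0.8 -0.4 -2.8]
turn units [ 0.07 -0.03 -0.04]  shift units AFTER turn [ 2.66 -0.    0.28]
```

jog_arm(series=[0.6, -0.05, 0.28, 0.07, 0, 0, 40, 0.7, -0.06, 0, 0, 0, 0, 40, 0.7, -0.06, 0, 0, 0, 0, 40, 0.6, -0.04, 0, 0, 0, 0, 40, 0, 0, 0, 0, 0, 0, 40])

```text
clock: 21.55
position: [0.5897, 0.2997, 0.0819]
orientation: [1.088, 1.276, -1.084]
force: [-0.8, -0.4, -2.9]
width: 0.0455
```

```bash
python3 - <<'E'
from h import *
nav(.5914,.3109,.0605,10)
E
```

```text
t=21.6 pos=[589.7 299.7  81.9] jawyaw=9.4 width=45.5 q=[-0.23  0.78 -0.48  1.58  0.44  0.88 -0.7 ] F=[-0.8 -0.4 -2.9]
turn units [-0.11  0.04 -0.07]  shift units AFTER turn [ 0.71  0.12 -0.36]
```

jog_arm(series=[0.2, 0.12, -0.36, -0.11, 0.04, -0.07, 40, 0.2, 0, 0, 0, 0, 0, 40, 0.1, 0, 0, 0, 0, 0, 40, 0, 0, 0, 0, 0, 0, 40])

```text
clock: 21.95
position: [0.5948, 0.3104, 0.0692]
orientation: [1.084, 1.283, -1.078]
force: [-0.3, 0.7, -2.1]
width: 0.0455
```

```bash
python3 - <<'E'
from h import *
nav(.5914,.3109,.0595,10)
E
```

```text
t=21.9 pos=[594.8 310.4  69.2] jawyaw=9.8 width=45.5 q=[-0.24  0.81 -0.47  1.56  0.45  0.88 -0.7 ] F=[-0.3  0.7 -2.1]
turn units [-0.03 -0.01 -0.05]  shift units AFTER turn [ 0.32 -0.11 -0.04]
```

jog_arm(series=[0.12, -0.11, -0.04, -0.03, 0, -0.05, 40, 0.06, 0, 0, 0, 0, 0, 40, 0.06, 0, 0, 0, 0, 0, 40, 0, 0, 0, 0, 0, 0, 40])

```text
clock: 22.35
position: [0.5914, 0.3115, 0.0625]
orientation: [1.08, 1.287, -1.078]
force: [-0.5, -0.3, -3.1]
width: 0.0451
```

```bash
python3 - <<'E'
from h import *
nav(.5914,.3109,.0595,10)
E
```

```text
t=22.4 pos=[591.4 311.5  62.5] jawyaw=10.0 width=45.1 q=[-0.24  0.82 -0.47  1.56  0.45  0.87 -0.7 ] F=[-0.5 -0.3 -3.1]
turn units [ 0.   -0.01 -0.01]  shift units AFTER turn [ 0.1  -0.    0.02]
```

jog_arm(series=[0.04, 0, 0.02, 0, 0, 0, 40, 0.04, 0, 0, 0, 0, 0, 40, 0.03, 0, 0, 0, 0, 0, 40])

```text
clock: 22.65
position: [0.5918, 0.311, 0.0594]
orientation: [1.081, 1.287, -1.078]
force: [-2.4, -1.3, 4.8]
width: 0.0454
```

jog_arm(series=[0, 0, 0, 0, 0, 0, 40])

```text
clock: 22.75
position: [0.5918, 0.311, 0.0595]
orientation: [1.081, 1.287, -1.078]
force: [-0.4, -0.9, -2.0]
width: 0.0457
```

jog_arm(series=[0, 0, 0, 0, 0, 0, 48, 0, 0, 0, 0, 0, 0, 65, 0, 0, 0, 0, 0, 0, 80, 0, 0, 0, 0, 0, 0, 80, 0, 0, 0, 0, 0, 0, 80, -0.5, 0, 0, 0, 0, 0, 80, -0.9, 0, 0, 0, 0, 0, 80, -0.9, 0, 0, 0, 0, 0, 80, -0.5, 0, 0.6, 0, 0, 0, 80, 0, 0, 0.9, 0, 0, 0, 80, 0, 0, 0.9, 0, 0, 0, 80, 0, 0, 0, 0, 0, 0, 80])

```text
clock: 23.95
position: [0.6065, 0.2411, 0.1556]
orientation: [1.085, 1.285, -1.068]
force: [0.4, -1.1, 0.2]
width: 0.0802
```

```bash
python3 - <<'E'
from h import *
nav(.6055,.2367,.07,10)
E
```

```text
t=23.9 pos=[606.5 241.1 155.6] jawyaw=10.2 width=80.2 q=[-0.1   0.68 -0.52  1.58  0.38  0.98 -0.56] F=[ 0.4 -1.1  0.2]
turn units [ 0.04 -0.05 -0.11]  shift units AFTER turn [ 2.85 -0.06  0.14]
```

jog_arm(series=[0.7, -0.06, 0.14, 0.04, -0.05, -0.1, 80, 0.8, -0.06, 0, 0, 0, 0, 80, 0.8, -0.06, 0, 0, 0, 0, 80, 0.7, -0.06, 0, 0, 0, 0, 80, 0, 0, 0, 0, 0, 0, 80])

```text
clock: 24.45
position: [0.6004, 0.2378, 0.0637]
orientation: [1.082, 1.286, -1.077]
force: [-0.5, 0.1, -0.4]
width: 0.0802
```

```bash
python3 - <<'E'
from h import *
nav(.6055,.2367,.03,10)
E
```

```text
t=24.4 pos=[600.4 237.8  63.7] jawyaw=10.0 width=80.2 q=[-0.13  0.78 -0.47  1.63  0.45  0.83 -0.61] F=[-0.5  0.1 -0.4]
turn units [ 0.01 -0.01 -0.03]  shift units AFTER turn [1.12 0.16 0.07]
```

jog_arm(series=[0.6, 0.16, 0.07, 0, 0, 0, 80, 0.5, 0, 0, 0, 0, 0, 80, 0, 0, 0, 0, 0, 0, 80, 0, 0, 0, 0, 0, 0, 36, 0, 0, 0, 0, 0, 0, 36, 0, 0, 0, 0, 0, 0, 36, 0, 0, 0, 0, 0, 0, 36, 0, 0, 0, 0, 0, 0, 36, 0, 0, 0, 0, 0, 0, 36, 0, 0, 0, 0, 0, 0, 36])

```text
clock: 25.45
position: [0.6064, 0.2403, 0.0342]
orientation: [1.083, 1.286, -1.071]
force: [-0.1, -0.4, -1.9]
width: 0.0423
```

```bash
python3 - <<'E'
from h import *
s=arm.sense()['position'];nav(s[0]+.0006,s[1]-.0035,s[2],10)
E
```

```text
t=25.4 pos=[606.4 240.3  34.2] jawyaw=10.2 width=42.3 q=[-0.14  0.83 -0.45  1.62  0.47  0.79 -0.62] F=[-0.1 -0.4 -1.9]
turn units [ 0.03 -0.04 -0.08]  shift units AFTER turn [ 0.   -0.    0.12]
```

jog_arm(series=[-0.12, 0, 0, 0, 0, 0, 36, 0, 0, 0.12, 0, 0, 0, 36, 0, 0, 0, 0, 0, 0, 36])

```text
clock: 25.75
position: [0.6069, 0.2362, 0.0378]
orientation: [1.083, 1.286, -1.072]
force: [-0.3, -0.2, -2.5]
width: 0.0424
```

jog_arm(series=[0.07, 0, 0, 0, 0, 0, 36, 0.04, 0, 0, 0, 0, 0, 36, 0.01, 0, 0, 0, 0, 0, 36, 0, 0, 0, 0, 0, 0, 36])

```text
clock: 26.15
position: [0.6068, 0.2359, 0.0337]
orientation: [1.083, 1.286, -1.072]
force: [-0.0, -0.0, -2.2]
width: 0.0422
```

jog_arm(series=[0.03, 0, 0, 0, 0, 0, 36, 0.03, 0, 0, 0, 0, 0, 36])

```text
clock: 26.35
position: [0.607, 0.2361, 0.0329]
orientation: [1.083, 1.286, -1.072]
force: [-5.0, -2.1, 12.5]
width: 0.0424
```

Contact. Release, rise, and go to the round column.

jog_arm(series=[-0.01, 0, 0, 0, 0, 0, 42, 0, 0, 0, 0, 0, 0, 60, 0, 0, 0, 0, 0, 0, 80, 0, 0, 0, 0, 0, 0, 80, 0, 0, 0, 0, 0, 0, 80, -0.5, 0, 0, 0, 0, 0, 80, -0.9, 0, 0, 0, 0, 0, 80, -0.9, 0, 0, 0, 0, 0, 80, -0.9, 0, 0, 0, 0, 0, 80, -0.9, 0, 0, 0, 0, 0, 80, 0, 0, 0.9, 0, 0, 0, 80, 0, 0, 0.9, 0, 0, 0, 80])

```text
clock: 27.55
position: [0.6157, 0.1886, 0.1689]
orientation: [1.083, 1.29, -1.059]
force: [-0.1, -0.4, 0.7]
width: 0.0798
```

```bash
python3 - <<'E'
from h import *
nav(.6047,-.2317,.15,10)
E
```

```text
t=27.6 pos=[615.7 188.6 168.9] jawyaw=10.7 width=79.8 q=[-0.    0.65 -0.53  1.59  0.37  0.99 -0.46] F=[-0.1 -0.4  0.7]
turn units [ 0.13 -0.09 -0.14]  shift units AFTER turn [ 0.63 -2.79 13.73]
```

jog_arm(series=[0, -0.2, 0.98, 0.13, -0.09, -0.14, 82, 0, -0.2, 0.98, 0, 0, 0, 82, 0, -0.2, 0.98, 0, 0, 0, 82, 0, -0.2, 0.98, 0, 0, 0, 82, 0, -0.2, 0.98, 0, 0, 0, 82, 0, -0.2, 0.98, 0, 0, 0, 82, 0, -0.2, 0.98, 0, 0, 0, 82, 0, -0.2, 0.98, 0, 0, 0, 82, 0, -0.2, 0.98, 0, 0, 0, 82, 0, -0.2, 0.98, 0, 0, 0, 82, 0, -0.2, 0.98, 0, 0, 0, 82, 0, -0.2, 0.98, 0, 0, 0, 82])

```text
clock: 28.75
position: [0.6095, -0.1827, 0.1851]
orientation: [1.084, 1.277, -1.065]
force: [0.8, 0.7, 0.7]
width: 0.0816
```

```bash
python3 - <<'E'
from h import *
nav(.6047,-.2317,.1,10)
E
```

```text
t=28.8 pos=[ 609.5 -182.7  185.1] jawyaw=10.3 width=81.6 q=[ 0.57  0.61 -0.51  1.61  0.33  1.    0.14] F=[0.8 0.7 0.7]
turn units [ 0.05  0.02 -0.18]  shift units AFTER turn [ 2.84 -0.44  1.58]
```

jog_arm(series=[0.2, -0.3, 0.8, 0.05, 0, -0.18, 82, 0.3, -0.1, 0.5, 0, 0, 0, 82, 0.7, -0.05, 0, 0, 0, 0, 82, 0.7, -0.05, 0, 0, 0, 0, 82, 0.7, 0, 0, 0, 0, 0, 82, 0, 0, 0, 0, 0, 0, 82])

```text
clock: 29.35
position: [0.6027, -0.232, 0.1093]
orientation: [1.084, 1.274, -1.083]
force: [-0.8, 0.2, 0.6]
width: 0.0818
```

```bash
python3 - <<'E'
from h import *
nav(.6047,-.2317,.02,10)
E
```

```text
t=29.4 pos=[ 602.7 -232.   109.3] jawyaw=9.6 width=81.8 q=[ 0.61  0.71 -0.46  1.62  0.39  0.89  0.17] F=[-0.8  0.2  0.6]
turn units [-0.08  0.08 -0.07]  shift units AFTER turn [2.98 0.07 0.  ]
```

jog_arm(series=[0.8, 0, 0, -0.08, 0.08, -0.07, 82, 0.8, 0, 0, 0, 0, 0, 82, 0.7, 0, 0, 0, 0, 0, 82, 0, 0, 0, 0, 0, 0, 82])

```text
clock: 29.75
position: [0.6069, -0.2301, 0.0436]
orientation: [1.081, 1.283, -1.072]
force: [0.4, -0.0, 0.4]
width: 0.0821
```

```bash
python3 - <<'E'
from h import *
nav(.6047,-.2317,.022,10)
E
```

```text
t=29.8 pos=[ 606.9 -230.1   43.6] jawyaw=10.2 width=82.1 q=[ 0.58  0.81 -0.42  1.63  0.43  0.79  0.15] F=[ 0.4 -0.   0.4]
turn units [ 0.04  0.01 -0.08]  shift units AFTER turn [ 0.72 -0.08  0.04]
```

jog_arm(series=[0.5, -0.08, 0.04, 0, 0, -0.08, 82, 0.2, 0, 0, 0, 0, 0, 82, 0, 0, 0, 0, 0, 0, 82, 0, 0, 0, 0, 0, 0, 43, 0, 0, 0, 0, 0, 0, 43, 0, 0, 0, 0, 0, 0, 43, 0, 0, 0, 0, 0, 0, 43, 0, 0, 0, 0, 0, 0, 43, 0, 0, 0, 0, 0, 0, 43, 0, 0, 0, 0, 0, 0, 43])

```text
clock: 30.75
position: [0.6079, -0.2321, 0.0266]
orientation: [1.077, 1.282, -1.074]
force: [-0.8, -1.0, -0.7]
width: 0.0485
```

```bash
python3 - <<'E'
from h import *
nav(.6194,.154,.17,10)
E
```

```text
t=30.8 pos=[ 607.9 -232.1   26.6] jawyaw=10.2 width=48.5 q=[ 0.57  0.83 -0.41  1.63  0.44  0.77  0.14] F=[-0.8 -1.  -0.7]
turn units [ 0.04  0.04 -0.06]  shift units AFTER turn [ -4.78   2.61 -12.61]
```

jog_arm(series=[-0.4, 0, 0, 0, 0, 0, 43, -0.9, 0, 0, 0.04, 0, 0, 43, -0.9, 0, 0, 0, 0, 0, 43, -0.9, 0, 0, 0, 0, 0, 43, -0.9, 0, 0, 0, 0, 0, 43, -0.8, 0, 0, 0, 0, 0, 43, 0, 0.2, -0.98, 0, 0, 0, 43, 0, 0.2, -0.98, 0, 0, 0, 43, 0, 0.2, -0.98, 0, 0, 0, 43, 0, 0.2, -0.98, 0, 0, 0, 43, 0, 0.2, -0.98, 0, 0, 0, 43, 0, 0.2, -0.98, 0, 0, 0, 43])

```text
clock: 31.95
position: [0.6114, -0.0526, 0.1838]
orientation: [1.085, 1.271, -1.084]
force: [1.0, 0.1, -3.1]
width: 0.048
```

jog_arm(series=[0, 0.2, -0.98, 0, 0, 0, 43, 0, 0.2, -0.98, 0, 0, 0, 43, 0, 0.2, -0.98, 0, 0, 0, 43, 0, 0.2, -0.98, 0, 0, 0, 43, 0, 0.2, -0.98, 0, 0, 0, 43, 0, 0.2, -0.98, 0, 0, 0, 43, 0, 0, 0, 0, 0, 0, 43])

```text
clock: 32.65
position: [0.6154, 0.1421, 0.1886]
orientation: [1.083, 1.275, -1.074]
force: [0.1, 0.8, -3.2]
width: 0.0479
```

```bash
python3 - <<'E'
from h import *
nav(.6196,.1531,.15,10)
E
```

```text
t=32.6 pos=[615.4 142.1 188.6] jawyaw=9.9 width=47.9 q=[ 0.07  0.61 -0.54  1.61  0.36  1.01 -0.41] F=[ 0.1  0.8 -3.2]
turn units [-0.01  0.05 -0.13]  shift units AFTER turn [ 1.29  0.2  -0.34]
```

jog_arm(series=[0.7, 0.15, -0.34, 0, 0.05, -0.13, 43, 0.8, -0.06, 0, 0, 0, 0, 43, 0.8, -0.06, 0, 0, 0, 0, 43, 0.8, -0.06, 0, 0, 0, 0, 43, 0.5, 0, 0, 0, 0, 0, 43, 0, 0, 0, 0, 0, 0, 43])

```text
clock: 33.25
position: [0.6144, 0.1537, 0.0823]
orientation: [1.081, 1.284, -1.074]
force: [-0.3, -1.0, -3.5]
width: 0.048
```

```bash
python3 - <<'E'
from h import *
nav(.6196,.1531,.0606,10)
E
```

```text
t=33.2 pos=[614.4 153.7  82.3] jawyaw=10.1 width=48.0 q=[ 0.02  0.74 -0.48  1.66  0.44  0.84 -0.48] F=[-0.3 -1.  -3.5]
turn units [ 0.02  0.   -0.06]  shift units AFTER turn [0.72 0.17 0.05]
```

jog_arm(series=[0.3, 0.17, 0.05, 0, 0, -0.06, 43, 0.2, 0, 0, 0, 0, 0, 43, 0.08, 0, 0, 0, 0, 0, 43, 0, 0, 0, 0, 0, 0, 43])

```text
clock: 33.65
position: [0.623, 0.1532, 0.0669]
orientation: [1.081, 1.284, -1.076]
force: [-0.5, 0.5, -3.1]
width: 0.0481
```

```bash
python3 - <<'E'
from h import *
nav(.6196,.1531,.0606,10)
E
```

```text
t=33.6 pos=[623.  153.2  66.9] jawyaw=10.0 width=48.1 q=[ 0.01  0.77 -0.47  1.64  0.45  0.83 -0.48] F=[-0.5  0.5 -3.1]
turn units [ 0.01  0.   -0.05]  shift units AFTER turn [ 0.21 -0.11 -0.02]
```

jog_arm(series=[0.08, -0.11, -0.02, 0, 0, -0.04, 43, 0.05, 0, 0, 0, 0, 0, 43, 0, 0, 0, 0, 0, 0, 43])

```text
clock: 33.95
position: [0.6199, 0.1535, 0.0638]
orientation: [1.08, 1.286, -1.077]
force: [0.5, 0.2, -2.8]
width: 0.0481
```

jog_arm(series=[0.04, 0, 0, 0, 0, 0, 43, 0.04, 0, 0, 0, 0, 0, 43])

```text
clock: 34.15
position: [0.6201, 0.1537, 0.0617]
orientation: [1.081, 1.285, -1.077]
force: [-0.6, -0.6, -2.5]
width: 0.0482
```

jog_arm(series=[0.03, 0, 0, 0, 0, 0, 43, 0.03, 0, 0, 0, 0, 0, 43])

```text
clock: 34.35
position: [0.6201, 0.1539, 0.0605]
orientation: [1.08, 1.285, -1.077]
force: [-4.9, -1.3, 11.0]
width: 0.0479
```

jog_arm(series=[0, 0, 0, 0, 0, 0, 43])

```text
clock: 34.45
position: [0.6202, 0.1539, 0.0608]
orientation: [1.081, 1.285, -1.077]
force: [0.1, -0.5, -2.5]
width: 0.0474
```

jog_arm(series=[0, 0, 0, 0, 0, 0, 50, 0, 0, 0, 0, 0, 0, 65, 0, 0, 0, 0, 0, 0, 80, 0, 0, 0, 0, 0, 0, 80, 0, 0, 0, 0, 0, 0, 80, -0.5, 0, 0, 0, 0, 0, 80, -0.9, 0, 0, 0, 0, 0, 80, -0.9, 0, 0, 0, 0, 0, 80, -0.9, 0, 0, 0, 0, 0, 80, -0.4, 0, 0.9, 0, 0, 0, 80, 0, -0.2, 0.9, 0, 0, 0, 80, 0, -0.3, 0.9, 0, 0, 0, 80])

```text
clock: 35.65
position: [0.6213, 0.0775, 0.1815]
orientation: [1.081, 1.287, -1.06]
force: [-0.2, 0.4, -0.9]
width: 0.08
```

jog_arm(series=[0, -0.3, 0.9, 0, 0, 0, 80, 0, -0.4, 0.9, 0, 0, 0, 80, 0, -0.4, 0.9, 0, 0, 0, 80, 0, 0, 0.9, 0, 0, 0, 80, 0, 0, 0.9, 0, 0, 0, 80, 0, 0, 0, 1, 0, 0, 80, 0, 0, 0, 1, 0, 0, 80, 0, 0, 0, 1, 0, 0, 80, 0, 0, 0, 1, 0, 0, 80, 0, 0, 0, 1, 0, 0, 80, 0, 0, 0, 1, 0, 0, 80, 0, 0, 0, 1, 0, 0, 80])

```text
clock: 36.85
position: [0.6152, -0.0737, 0.1963]
orientation: [1.555, 0.947, -1.513]
force: [0.0, 0.2, -0.2]
width: 0.0801
```

jog_arm(series=[0, 0, 0, 1, 0, 0, 80, 0, 0, 0, 1, 0, 0, 80, 0, 0, 0, 1, 0, 0, 80, 0, 0, 0, 1, 0, 0, 80, 0, 0, 0, 1, 0, 0, 80, 0, 0, 0, 1, 0, 0, 80, 0, 0, 0, 1, 0, 0, 80, 0, 0, 0, 1, 0, 0, 80, 0, 0, 0, 1, 0, 0, 80, 0, 0, 0, 1, 0, 0, 80, 0, 0, 0, 1, 0, 0, 80, 0, 0, 0, 0, 0, 0, 80])

```text
clock: 38.05
position: [0.6174, -0.0694, 0.2117]
orientation: [2.205, 0.134, -2.12]
force: [-0.5, -0.2, -0.0]
width: 0.0798
```

```bash
python3 - <<'E'
from h import *
nav(.5405,-.086,.12,-79.5)
show('owl',look('owl',.02,np.array([.605,.233])))
show('column_square',look('column_square',.034,np.array([.591,.312]),(.17,)))
show('column_round',look('column_round',.034,np.array([.6194,.154])))
show('plinth_square',look('plinth_square',.02,np.array([.591,.312]),(.17,),('top',)))
E
```

```text
t=38.0 pos=[617.4 -69.4 211.7] jawyaw=-83.2 width=79.8 q=[ 0.17  0.49 -0.17  1.66  0.09  0.95 -1.48] F=[-0.5 -0.2 -0. ]
turn units [-0.75 -0.45  0.02]  shift units AFTER turn [3.06 0.08 2.62]
owl ([606.5, 233.3], np.float64(15.4), np.float64(0.241)) {'top': ([605.7, 233.3], np.float64(14.8), np.float64(0.245)), 'scene': ([608.6, 231.9], np.float64(27.2), np.float64(0.225))}
column_square ([592.6, 310.8], np.float64(13.3), np.float64(0.083)) {'top': ([592.3, 312.6], np.float64(13.7), np.float64(0.071)), 'scene': ([594.4, 309.0], np.float64(11.3), np.float64(0.04))}
column_round ([619.9, 155.1], np.float64(25.4), np.float64(0.073)) {'top': ([619.4, 156.2], np.float64(26.1), np.float64(0.044)), 'scene': ([622.1, 153.8], np.float64(28.3), np.float64(0.056))}
plinth_square ([590.5, 311.1], np.float64(9.4), np.float64(1.445)) {'top': ([590.5, 311.1], np.float64(9.4), np.float64(1.445))}
```

jog_arm(series=[0.3, 0.08, 0.9, -0.75, -0.45, 0, 82, 0.6, 0, 0.9, 0, 0, 0, 82, 0.6, 0, 0.8, 0, 0, 0, 82, 0.6, 0, 0, 0, 0, 0, 82, 0, 0, 0, 0, 0, 0, 82])

```text
clock: 39.25
position: [0.5393, -0.0848, 0.1453]
orientation: [2.124, 0.202, -2.123]
force: [0.0, 0.4, -0.2]
width: 0.082
```

```bash
python3 - <<'E'
from h import *
nav(.5405,-.086,.05,-79.5)
a=arm.get_image('top')[130:230,140:270,::-1];b=arm.get_image('scene')[170:270,375:505,::-1]
cv2.imwrite('pics/g3.png',cv2.resize(np.vstack([a,b]),None,fx=5,fy=3*1.0,interpolation=cv2.INTER_CUBIC) if 0 else cv2.resize(np.hstack([a,b]),None,fx=3.07,fy=3.07,interpolation=cv2.INTER_CUBIC))
E
```

```text
t=39.2 pos=[539.3 -84.8 145.3] jawyaw=-79.2 width=82.0 q=[ 0.21  0.48 -0.18  1.88  0.11  0.79 -1.41] F=[ 0.   0.4 -0.2]
turn units [ 0.05 -0.01  0.02]  shift units AFTER turn [ 3.18  0.05 -0.03]
```

View pics/g3.png

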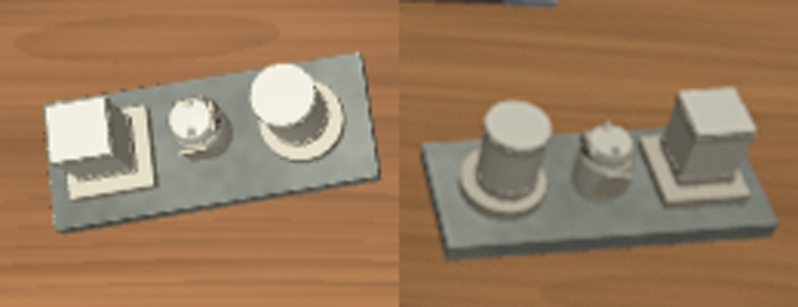

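The three stones stand centred on their places, and the square column's edges run parallel to its plinth to within about 2 deg. Now the lintel.

jog_arm(series=[0.8, 0.04, 0, 0.05, 0, 0, 82, 0.9, 0, 0, 0, 0, 0, 82, 0.9, 0, 0, 0, 0, 0, 82, 0.8, 0, 0, 0, 0, 0, 82, 0, 0, 0, 0, 0, 0, 82])

```text
clock: 39.85
position: [0.5523, -0.0858, 0.0495]
orientation: [2.145, 0.195, -2.103]
force: [-0.6, -0.7, 0.1]
width: 0.0817
```

```bash
python3 - <<'E'
from h import *
nav(.5405,-.086,.003,-79.5)
E
```

```text
t=39.9 pos=[552.3 -85.8  49.5] jawyaw=-79.4 width=81.7 q=[ 0.19  0.64 -0.15  1.9   0.16  0.59 -1.45] F=[-0.6 -0.7  0.1]
turn units [ 0.01 -0.23 -0.04]  shift units AFTER turn [ 1.55 -0.07  0.39]
```

jog_arm(series=[0.4, -0.07, 0.39, 0, -0.23, -0.04, 82, 0.4, 0, 0.05, 0, 0, 0, 82, 0.3, 0, 0.05, 0, 0, 0, 82, 0.3, 0, 0, 0, 0, 0, 82, 0, 0, 0, 0, 0, 0, 82])

```text
clock: 40.35
position: [0.5408, -0.0866, 0.0083]
orientation: [2.129, 0.195, -2.119]
force: [-0.4, 0.4, 0.0]
width: 0.0819
```

```bash
python3 - <<'E'
from h import *
nav(.5405,-.086,.003,-79.5)
E
```

```text
t=40.4 pos=[540.8 -86.6   8.3] jawyaw=-79.4 width=81.9 q=[ 0.18  0.71 -0.13  1.92  0.17  0.52 -1.46] F=[-0.4  0.4  0. ]
turn units [ 0.02 -0.05 -0.02]  shift units AFTER turn [ 0.18 -0.02  0.  ]
```

jog_arm(series=[0.12, 0, 0, 0, -0.05, 0, 82, 0, 0, 0, 0, 0, 0, 60, 0, 0, 0, 0, 0, 0, 37, 0, 0, 0, 0, 0, 0, 37, 0, 0, 0, 0, 0, 0, 37, 0, 0, 0, 0, 0, 0, 37, 0, 0, 0, 0, 0, 0, 37, 0, 0, 0, 0, 0, 0, 37, 0, 0, 0, 0, 0, 0, 37, 0, 0, 0, 0, 0, 0, 37], squeeze=80)

```text
clock: 41.35
position: [0.5416, -0.0866, 0.0055]
orientation: [2.125, 0.195, -2.122]
force: [-0.1, -0.0, -1.8]
width: 0.0425
```

```bash
python3 - <<'E'
from h import *
nav(.605,.233,.2,10)
show('lintel',look('lintel',0,np.array([.5405,-.086]),(.18,)))
E
```

```text
t=41.4 pos=[541.6 -86.6   5.5] jawyaw=-79.4 width=42.5 q=[ 0.17  0.71 -0.13  1.92  0.17  0.52 -1.46] F=[-0.1 -0.  -1.8]
turn units [-1.788e+01  1.000e-02 -3.000e-02]  shift units AFTER turn [ -6.48   3.93 -10.12]
lintel ([535.8, -86.4], np.float64(9.4), np.float64(1.247)) {'scene': ([535.8, -86.4], np.float64(9.4), np.float64(1.247))}
```

jog_arm(series=[-0.3, 0, 0, 0, 0, 0, 37, -0.7, 0, 0, 0, 0, 0, 37, -0.8, 0, 0, 0, 0, 0, 37, -0.8, 0, 0, -0.5, 0, 0, 37, -0.8, 0, 0, -0.9, 0, 0, 37, -0.8, 0, 0, -0.9, 0, 0, 37, -0.8, 0, 0, -0.9, 0, 0, 37, -0.6, 0, 0, -0.9, 0, 0, 37, -0.4, 0, 0, -0.9, 0, 0, 37, 0, 0, 0, -0.9, 0, 0, 37, 0, 0, 0, -0.9, 0, 0, 37, 0, 0, 0, -0.9, 0, 0, 37])

```text
clock: 42.75
position: [0.5339, -0.0868, 0.1943]
orientation: [1.685, 0.802, -1.706]
force: [0.3, -0.4, -5.3]
width: 0.0419
```

jog_arm(series=[0, 0, 0, -0.9, 0, 0, 37, 0, 0, 0, -0.9, 0, 0, 37, 0, 0, 0, -0.9, 0, 0, 37, 0, 0, 0, -0.9, 0, 0, 37, 0, 0, 0, -0.9, 0, 0, 37, 0, 0, 0, -0.9, 0, 0, 37, 0, 0, 0, -0.9, 0, 0, 37, 0, 0, 0, -0.9, 0, 0, 37, 0, 0, 0, -0.9, 0, 0, 37, 0, 0, 0, 0, 0, 0, 37])

```text
clock: 43.75
position: [0.5247, -0.0885, 0.1942]
orientation: [1.157, 1.244, -1.194]
force: [0.3, -0.7, -4.6]
width: 0.0422
```

```bash
python3 - <<'E'
from h import *
nav(.605,.233,.2,10)
E
```

```text
t=43.8 pos=[524.7 -88.5 194.2] jawyaw=2.8 width=42.2 q=[ 0.48  0.45 -0.52  1.84  0.28  0.95 -0.11] F=[ 0.3 -0.7 -4.6]
turn units [-1.45  0.06  0.27]  shift units AFTER turn [ -0.19   4.5  -10.09]
```

jog_arm(series=[-0.1, 0, 0, -0.75, 0, 0.15, 37, -0.1, 0, 0, -0.7, 0.06, 0.12, 37, 0, 0.4, -0.9, 0, 0, 0, 37, 0, 0.43, -0.98, 0, 0, 0, 37, 0, 0.43, -0.98, 0, 0, 0, 37, 0, 0.43, -0.98, 0, 0, 0, 37, 0, 0.43, -0.98, 0, 0, 0, 37, 0, 0.43, -0.98, 0, 0, 0, 37, 0, 0.43, -0.98, 0, 0, 0, 37, 0, 0.43, -0.98, 0, 0, 0, 37, 0, 0.43, -0.98, 0, 0, 0, 37, 0, 0, 0, 0, 0, 0, 37])

```text
clock: 44.95
position: [0.5923, 0.1932, 0.1976]
orientation: [1.095, 1.277, -1.113]
force: [-0.4, 0.7, -5.2]
width: 0.0423
```

```bash
python3 - <<'E'
from h import *
nav(.6055,.233,.14,10)
E
```

```text
t=45.0 pos=[592.3 193.2 197.6] jawyaw=8.2 width=42.3 q=[-0.    0.6  -0.56  1.61  0.35  1.05 -0.52] F=[-0.4  0.7 -5.2]
turn units [-0.36  0.05  0.12]  shift units AFTER turn [ 1.92  0.66 -1.23]
```

jog_arm(series=[0, 0.5, -0.9, -0.36, 0.05, 0.12, 37, 0.3, 0.2, -0.35, 0, 0, 0, 37, 0.5, 0, 0, 0, 0, 0, 37, 0.5, 0, 0, 0, 0, 0, 37, 0.3, 0, 0, 0, 0, 0, 37, 0, 0, 0, 0, 0, 0, 37])

```text
clock: 45.55
position: [0.6052, 0.2295, 0.1434]
orientation: [1.078, 1.283, -1.094]
force: [-0.0, -0.9, -5.4]
width: 0.0423
```

```bash
python3 - <<'E'
from h import *
nav(.6054,.234,.115,10)
E
```

```text
t=45.5 pos=[605.2 229.5 143.4] jawyaw=9.5 width=42.3 q=[-0.08  0.7  -0.53  1.58  0.41  0.98 -0.57] F=[-0.  -0.9 -5.4]
turn units [-0.1   0.07  0.08]  shift units AFTER turn [ 0.95  0.03 -0.15]
```

jog_arm(series=[0.3, 0, -0.15, -0.1, 0.07, 0.08, 37, 0.3, 0, 0, 0, 0, 0, 37, 0.25, 0, 0, 0, 0, 0, 37, 0, 0, 0, 0, 0, 0, 37])

```text
clock: 45.95
position: [0.6046, 0.2319, 0.1157]
orientation: [1.081, 1.285, -1.081]
force: [-0.6, -1.0, -6.4]
width: 0.042
```

```bash
python3 - <<'E'
from h import *
nav(.6054,.234,.106,10)
E
```

```text
t=46.0 pos=[604.6 231.9 115.7] jawyaw=9.9 width=42.0 q=[-0.08  0.73 -0.52  1.6   0.43  0.93 -0.59] F=[-0.6 -1.  -6.4]
turn units [-0.03  0.01 -0.01]  shift units AFTER turn [ 0.32  0.04 -0.07]
```

jog_arm(series=[0.12, 0.04, -0.07, -0.02, 0, 0, 37, 0.06, 0, 0, 0, 0, 0, 37, 0, 0, 0, 0, 0, 0, 37])

```text
clock: 46.25
position: [0.6062, 0.2346, 0.1105]
orientation: [1.081, 1.285, -1.079]
force: [-0.3, -0.4, -4.6]
width: 0.0421
```

```bash
python3 - <<'E'
from h import *
nav(.6054,.234,.106,10)
b=arm.get_image('scene')[140:260,365:515,::-1]
cv2.imwrite('pics/g4.png',cv2.resize(b,None,fx=4.5,fy=4.5,interpolation=cv2.INTER_CUBIC))
E
```

```text
t=46.2 pos=[606.2 234.6 110.5] jawyaw=10.0 width=42.1 q=[-0.09  0.74 -0.52  1.6   0.43  0.92 -0.59] F=[-0.3 -0.4 -4.6]
turn units [-0.01  0.01 -0.02]  shift units AFTER turn [ 0.15 -0.03  0.02]
```

View pics/g4.png

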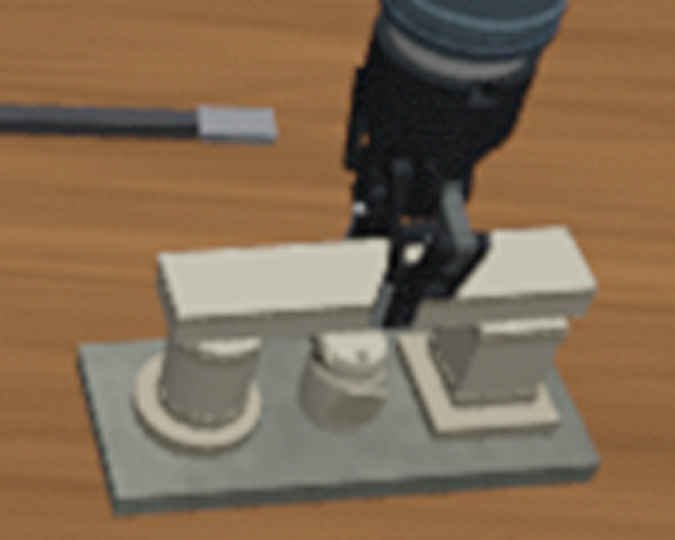

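The lintel hangs level just above both columns and is centred. I lower it to contact.

jog_arm(series=[0.06, -0.02, 0.02, 0, 0, 0, 37, 0.05, 0, 0, 0, 0, 0, 37, 0.03, 0, 0, 0, 0, 0, 37])

```text
clock: 46.6
position: [0.6061, 0.2343, 0.1069]
orientation: [1.082, 1.284, -1.077]
force: [0.6, 0.3, -5.0]
width: 0.0424
```

jog_arm(series=[0.02, 0, 0, 0, 0, 0, 37])

```text
clock: 46.7
position: [0.6061, 0.2342, 0.1062]
orientation: [1.082, 1.284, -1.078]
force: [1.6, -0.0, -5.1]
width: 0.0423
```

jog_arm(series=[0.03, 0, 0, 0, 0, 0, 37])

```text
clock: 46.8
position: [0.6063, 0.2343, 0.1055]
orientation: [1.082, 1.284, -1.077]
force: [-2.5, -2.1, 3.4]
width: 0.0423
```

jog_arm(series=[0.02, 0, 0, 0, 0, 0, 37])

```text
clock: 46.9
position: [0.6062, 0.2342, 0.1055]
orientation: [1.082, 1.284, -1.078]
force: [-3.6, -2.4, 3.7]
width: 0.0423
```

jog_arm(series=[0, 0, 0, 0, 0, 0, 37, 0, 0, 0, 0, 0, 0, 48, 0, 0, 0, 0, 0, 0, 60, 0, 0, 0, 0, 0, 0, 75, 0, 0, 0, 0, 0, 0, 75, 0, 0, 0, 0, 0, 0, 75, -0.4, 0, 0, 0, 0, 0, 75, -0.8, 0, 0, 0, 0, 0, 75, -0.9, 0, 0, 0, 0, 0, 75, -0.9, 0, 0, 0, 0, 0, 75, 0, -0.2, 0.9, 0, 0, 0, 75, 0, -0.2, 0.9, 0, 0, 0, 75], squeeze=40)

```text
clock: 48.1
position: [0.6048, 0.1854, 0.206]
orientation: [1.085, 1.286, -1.062]
force: [0.5, -0.9, -0.8]
width: 0.0749
```

```bash
python3 - <<'E'
from h import *
nav(.4725,-.232,.12,8.5)
E
```

```text
t=48.1 pos=[604.8 185.4 206. ] jawyaw=10.4 width=74.9 q=[ 0.03  0.59 -0.57  1.6   0.36  1.04 -0.46] F=[ 0.5 -0.9 -0.8]
turn units [ 0.39 -0.07 -0.15]  shift units AFTER turn [ 2.87 -6.42 13.11]
```

jog_arm(series=[0, -0.48, 0.98, 0.39, -0.07, -0.15, 75, 0, -0.48, 0.98, 0, 0, 0, 75, 0, -0.48, 0.98, 0, 0, 0, 75, 0, -0.48, 0.98, 0, 0, 0, 75, 0, -0.48, 0.98, 0, 0, 0, 75, 0, -0.48, 0.98, 0, 0, 0, 75, 0, -0.48, 0.98, 0, 0, 0, 75, 0, -0.48, 0.98, 0, 0, 0, 75, 0, -0.48, 0.98, 0, 0, 0, 75, 0, -0.48, 0.98, 0, 0, 0, 75, 0, -0.48, 0.98, 0, 0, 0, 75, 0, -0.48, 0.98, 0, 0, 0, 75])

```text
clock: 49.3
position: [0.4862, -0.2011, 0.2181]
orientation: [1.103, 1.263, -1.087]
force: [0.0, -0.4, -0.1]
width: 0.075
```

```bash
python3 - <<'E'
from h import *
nav(.4725,-.232,.12,8.5)
show('lintel',look('lintel',.1,np.array([.6055,.233]),(1.75,)))
show('finial',look('finial',0,np.array([.4725,-.232]),(.15,),('scene','top')))
E
```

```text
t=49.3 pos=[ 486.2 -201.1  218.1] jawyaw=8.7 width=75.0 q=[ 0.74  0.39 -0.54  1.87  0.24  0.94  0.25] F=[ 0.  -0.4 -0.1]
turn units [ 0.03  0.04 -0.18]  shift units AFTER turn [ 3.27 -0.6   0.95]
lintel ([607.6, 232.8], np.float64(100.4), np.float64(0.058)) {'top': ([607.0, 233.6], np.float64(100.3), np.float64(0.043)), 'scene': ([608.9, 231.0], np.float64(100.4), np.float64(0.057))}
finial ([471.9, -230.7], np.float64(-0.9), np.float64(0.409)) {'scene': ([472.3, -232.8], np.float64(8.1), np.float64(0.135)), 'top': ([471.4, -226.6], np.float64(-1.9), np.float64(0.614))}
```

jog_arm(series=[0.4, -0.5, 0.9, 0, 0, -0.18, 75, 0.7, -0.1, 0.05, 0, 0, 0, 75, 0.8, 0, 0, 0, 0, 0, 75, 0.8, 0, 0, 0, 0, 0, 75, 0.8, 0, 0, 0, 0, 0, 75, 0, 0, 0, 0, 0, 0, 75])

```text
clock: 50.3
position: [0.4781, -0.225, 0.1109]
orientation: [1.087, 1.277, -1.086]
force: [-0.5, -0.2, -0.1]
width: 0.0748
```

```bash
python3 - <<'E'
from h import *
nav(.4723,-.2323,.07,8.5)
E
```

```text
t=50.3 pos=[ 478.1 -225.   110.9] jawyaw=9.4 width=74.8 q=[ 0.71  0.54 -0.46  1.93  0.35  0.74  0.21] F=[-0.5 -0.2 -0.1]
turn units [ 0.19  0.04 -0.05]  shift units AFTER turn [ 1.36 -0.23  0.21]
```

jog_arm(series=[0.6, -0.23, 0.21, 0.19, 0.04, -0.05, 75, 0.7, 0, 0, 0, 0, 0, 75, 0, 0, 0, 0, 0, 0, 75])

```text
clock: 50.6
position: [0.4754, -0.2307, 0.0739]
orientation: [1.098, 1.275, -1.095]
force: [-0.7, 0.7, 0.6]
width: 0.0747
```

```bash
python3 - <<'E'
from h import *
nav(.4723,-.2323,.003,8.5)
a=cv2.imread('pics/top0.png')[210:245,375:410];b=cv2.imread('pics/scene0.png')[162:197,250:285]
c=arm.get_image('scene')[152:207,240:295,::-1]
cv2.imwrite('pics/f.png',cv2.resize(np.hstack([cv2.resize(a,(55,55)),cv2.resize(b,(55,55)),c]),None,fx=4.8,fy=4.8,interpolation=cv2.INTER_CUBIC))
E
```

```text
t=50.6 pos=[ 475.4 -230.7   73.9] jawyaw=8.7 width=74.7 q=[ 0.7   0.6  -0.43  1.95  0.39  0.67  0.18] F=[-0.7  0.7  0.6]
turn units [ 0.04  0.01 -0.03]  shift units AFTER turn [ 2.36 -0.11  0.04]
```

View pics/f.png

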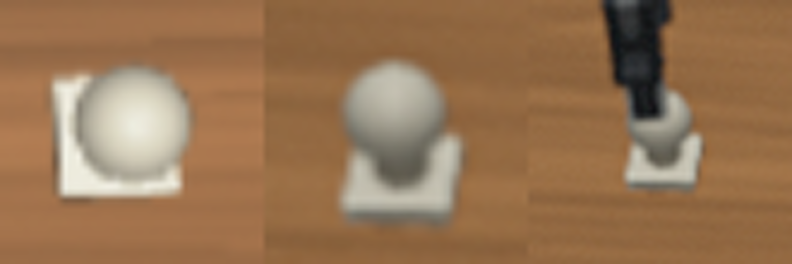

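```bash
python3 - <<'E'
from h import *
print(unproj('top',(390.0,227.3),.009))
nav(.4723,-.2323,.003,6)
E
```

```text
[ 0.47151416 -0.23065698  0.009     ]
t=50.6 pos=[ 476.3 -231.1   75.1] jawyaw=8.7 width=74.8 q=[ 0.7   0.6  -0.43  1.95  0.39  0.67  0.18] F=[-0.1  0.3  1. ]
turn units [ 0.54  0.02 -0.05]  shift units AFTER turn [ 2.4  -0.14  0.02]
```

Agreement within 2 mm. Descend.

jog_arm(series=[0.6, -0.16, 0, 0.5, 0, -0.05, 75, 0.7, -0.04, 0, 0, 0, 0, 75, 0.5, -0.04, 0, 0, 0, 0, 75, 0, 0, 0, 0, 0, 0, 75])

```text
clock: 51.05
position: [0.4752, -0.2329, 0.0264]
orientation: [1.129, 1.247, -1.125]
force: [-0.8, 1.5, 0.1]
width: 0.075
```

```bash
python3 - <<'E'
from h import *
nav(.472,-.2317,.002,6)
E
```

```text
t=51.0 pos=[ 475.2 -232.9   26.4] jawyaw=6.2 width=75.0 q=[ 0.65  0.68 -0.37  1.96  0.44  0.56  0.1 ] F=[-0.8  1.5  0.1]
turn units [ 0.04  0.08 -0.11]  shift units AFTER turn [ 0.81 -0.1  -0.05]
```

jog_arm(series=[0.4, -0.1, -0.05, 0, 0.08, -0.11, 75, 0.3, 0, 0, 0, 0, 0, 75, 0, 0, 0, 0, 0, 0, 75])

```text
clock: 51.35
position: [0.4741, -0.2322, 0.0062]
orientation: [1.129, 1.256, -1.127]
force: [-0.5, -1.3, -1.2]
width: 0.0749
```

```bash
python3 - <<'E'
from h import *
nav(.472,-.2317,.001,6)
E
```

```text
t=51.4 pos=[ 474.1 -232.2    6.2] jawyaw=6.2 width=74.9 q=[ 0.64  0.72 -0.35  1.96  0.45  0.54  0.09] F=[-0.5 -1.3 -1.2]
turn units [ 0.05  0.01 -0.03]  shift units AFTER turn [ 0.17 -0.07 -0.02]
```

jog_arm(series=[0.12, -0.06, 0, 0, 0, 0, 75, 0, 0, 0, 0, 0, 0, 60, 0, 0, 0, 0, 0, 0, 45, 0, 0, 0, 0, 0, 0, 33, 0, 0, 0, 0, 0, 0, 33, 0, 0, 0, 0, 0, 0, 33, 0, 0, 0, 0, 0, 0, 33, 0, 0, 0, 0, 0, 0, 33, 0, 0, 0, 0, 0, 0, 33])

```text
clock: 52.25
position: [0.4726, -0.2327, 0.0035]
orientation: [1.129, 1.255, -1.127]
force: [0.5, 0.8, 0.0]
width: 0.0383
```

```bash
python3 - <<'E'
from h import *
nav(.6065,.2328,.23,10)
E
```

```text
t=52.2 pos=[ 472.6 -232.7    3.5] jawyaw=6.2 width=38.3 q=[ 0.64  0.72 -0.34  1.96  0.46  0.53  0.09] F=[0.5 0.8 0. ]
turn units [-0.75  0.02 -0.03]  shift units AFTER turn [ -7.55   7.09 -14.51]
```

jog_arm(series=[-0.4, 0, 0, 0, 0, 0, 33, -0.8, 0, 0, -0.4, 0, 0, 33, -0.9, 0, 0, -0.35, 0, 0, 33, -0.95, 0, 0, 0, 0, 0, 33, -0.95, 0, 0, 0, 0, 0, 33, -0.95, 0, 0, 0, 0, 0, 33, -0.95, 0, 0, 0, 0, 0, 33, -0.95, 0, 0, 0, 0, 0, 33, -0.6, 0, 0, 0, 0, 0, 33, 0, 0.48, -0.96, 0, 0, 0, 33, 0, 0.48, -0.96, 0, 0, 0, 33, 0, 0.48, -0.96, 0, 0, 0, 33])

```text
clock: 53.45
position: [0.4972, -0.1417, 0.2451]
orientation: [1.081, 1.275, -1.084]
force: [0.0, -0.2, -0.2]
width: 0.0386
```

jog_arm(series=[0, 0.48, -0.96, 0, 0, 0, 33, 0, 0.48, -0.96, 0, 0, 0, 33, 0, 0.48, -0.96, 0, 0, 0, 33, 0, 0.48, -0.96, 0, 0, 0, 33, 0, 0.48, -0.96, 0, 0, 0, 33, 0, 0.48, -0.96, 0, 0, 0, 33, 0, 0.48, -0.96, 0, 0, 0, 33, 0, 0.48, -0.96, 0, 0, 0, 33, 0, 0.48, -0.96, 0, 0, 0, 33, 0, 0.48, -0.96, 0, 0, 0, 33, 0, 0, 0, 0, 0, 0, 33])

```text
clock: 54.55
position: [0.589, 0.1848, 0.2525]
orientation: [1.077, 1.275, -1.075]
force: [0.6, 0.5, -1.3]
width: 0.0384
```

```bash
python3 - <<'E'
from h import *
nav(.6067,.2318,.18,10)
E
```

```text
t=54.5 pos=[589.  184.8 252.5] jawyaw=10.1 width=38.4 q=[ 0.06  0.53 -0.64  1.59  0.35  1.13 -0.48] F=[ 0.6  0.5 -1.3]
turn units [ 0.03  0.1  -0.1 ]  shift units AFTER turn [ 2.42  0.85 -1.44]
```

jog_arm(series=[0, 0.5, -0.9, 0.03, 0.1, -0.1, 33, 0.3, 0.3, -0.5, 0, 0, 0, 33, 0.7, 0, 0, 0, 0, 0, 33, 0.8, 0, 0, 0, 0, 0, 33, 0.8, 0, 0, 0, 0, 0, 33, 0, 0, 0, 0, 0, 0, 33])

```text
clock: 55.15
position: [0.605, 0.2287, 0.1728]
orientation: [1.076, 1.284, -1.081]
force: [-0.2, 0.5, -0.9]
width: 0.0387
```

```bash
python3 - <<'E'
from h import *
nav(.6067,.2318,.14,10)
E
```

```text
t=55.1 pos=[605.  228.7 172.8] jawyaw=10.0 width=38.7 q=[-0.04  0.67 -0.59  1.57  0.42  1.04 -0.57] F=[-0.2  0.5 -0.9]
turn units [0.   0.05 0.  ]  shift units AFTER turn [ 1.09  0.07 -0.09]
```

jog_arm(series=[0.4, 0.05, -0.09, 0, 0.05, 0, 33, 0.4, 0, 0, 0, 0, 0, 33, 0.3, 0, 0, 0, 0, 0, 33, 0, 0, 0, 0, 0, 0, 33])

```text
clock: 55.55
position: [0.6072, 0.2305, 0.1394]
orientation: [1.081, 1.285, -1.079]
force: [0.1, -0.5, -0.7]
width: 0.0383
```

```bash
python3 - <<'E'
from h import *
nav(.6067,.2318,.1285,10)
b=arm.get_image('scene')[140:260,365:515,::-1]
cv2.imwrite('pics/g5.png',cv2.resize(b,None,fx=4.5,fy=4.5,interpolation=cv2.INTER_CUBIC))
E
```

```text
t=55.5 pos=[607.2 230.5 139.4] jawyaw=9.9 width=38.3 q=[-0.05  0.71 -0.58  1.59  0.45  0.98 -0.59] F=[ 0.1 -0.5 -0.7]
turn units [-0.01  0.   -0.02]  shift units AFTER turn [ 0.36 -0.01 -0.04]
```

View pics/g5.png

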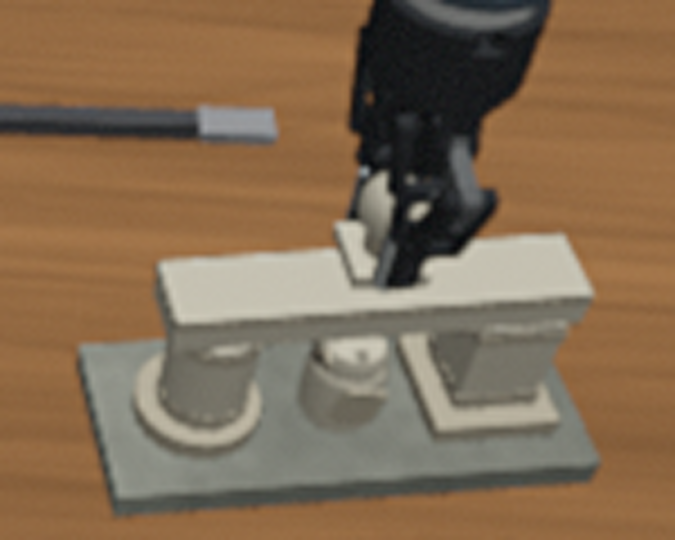

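The finial hangs upright over the lintel's middle. I lower it.

jog_arm(series=[0.15, 0, -0.04, 0, 0, 0, 33, 0.1, 0, 0, 0, 0, 0, 33, 0.04, 0, 0, 0, 0, 0, 33, 0, 0, 0, 0, 0, 0, 33])

```text
clock: 56.0
position: [0.6085, 0.2328, 0.1325]
orientation: [1.084, 1.283, -1.076]
force: [-0.2, -0.1, -1.5]
width: 0.0382
```

jog_arm(series=[0.04, 0, 0, 0, 0, 0, 33])

```text
clock: 56.1
position: [0.6087, 0.233, 0.1315]
orientation: [1.084, 1.283, -1.075]
force: [0.2, -0.4, -1.1]
width: 0.0385
```

jog_arm(series=[0.05, -0.05, 0.03, 0, 0, -0.04, 33, 0.04, 0, 0, 0, 0, 0, 33])

```text
clock: 56.3
position: [0.6074, 0.2318, 0.1289]
orientation: [1.083, 1.285, -1.078]
force: [-0.3, 0.7, -1.3]
width: 0.0386
```

jog_arm(series=[0.03, 0, 0, 0, 0, 0, 33])

```text
clock: 56.4
position: [0.6074, 0.2317, 0.1279]
orientation: [1.083, 1.285, -1.078]
force: [0.2, 0.1, -1.5]
width: 0.0387
```

jog_arm(series=[0.03, 0, 0, 0, 0, 0, 33])

```text
clock: 56.5
position: [0.6075, 0.2317, 0.1272]
orientation: [1.083, 1.285, -1.078]
force: [-2.3, -1.4, 7.6]
width: 0.0387
```

jog_arm(series=[0, 0, 0, 0, 0, 0, 33, 0, 0, 0, 0, 0, 0, 45, 0, 0, 0, 0, 0, 0, 60, 0, 0, 0, 0, 0, 0, 75, 0, 0, 0, 0, 0, 0, 75, 0, 0, 0, 0, 0, 0, 75, -0.3, 0, 0, 0, 0, 0, 75, -0.7, 0, 0, 0, 0, 0, 75, -0.9, 0, 0, 0, 0, 0, 75, -0.9, 0, 0, 0, 0, 0, 75, -0.9, 0, 0, 0, 0, 0, 75, -0.4, 0, 0, 0, 0, 0, 75])

```text
clock: 57.7
position: [0.6062, 0.2316, 0.2556]
orientation: [1.081, 1.287, -1.079]
force: [0.8, 0.2, -0.7]
width: 0.0752
```

jog_arm(series=[0, -0.5, 0.9, 0, 0, 0, 75, 0, -0.5, 0.9, 0, 0, 0, 75, 0, -0.5, 0.9, 0, 0, 0, 75, 0, -0.5, 0.9, 0, 0, 0, 75, 0, -0.5, 0.9, 0, 0, 0, 75, 0, -0.5, 0.9, 0, 0, 0, 75, 0, -0.5, 0.9, 0, 0, 0, 75, 0, -0.5, 0.9, 0, 0, 0, 75, 0, -0.5, 0.9, 0, 0, 0, 75, 0, 0, 0, 0, 0, 0, 75])

```text
clock: 58.7
position: [0.5107, -0.0394, 0.2554]
orientation: [1.081, 1.288, -1.075]
force: [-0.6, -0.4, -1.5]
width: 0.075
```

```bash
python3 - <<'E'
from h import *
print(arm.sense()['position'],arm.sense()['clock'])
show('lintel',look('lintel',.1,np.array([.6055,.233]),(1.75,)))
show('finial',look('finial',.124,np.array([.607,.233]),(.17,)))
a=arm.get_image('top')[80:290,120:420,::-1];b=arm.get_image('scene')[100:310,250:550,::-1]
cv2.imwrite('pics/end.png',cv2.resize(np.hstack([a,b]),None,fx=1.33,fy=1.33,interpolation=cv2.INTER_CUBIC))
E
```

```text
[ 0.51068812 -0.03941644  0.25542391] 58.7
lintel ([607.3, 232.9], np.float64(100.2), np.float64(0.225)) {'top': ([606.7, 233.6], np.float64(100.2), np.float64(0.244)), 'scene': ([608.5, 230.8], np.float64(99.9), np.float64(0.192))}
finial ([607.8, 233.8], np.float64(5.4), np.float64(0.114)) {'top': ([608.0, 234.7], np.float64(7.8), np.float64(0.063)), 'scene': ([609.0, 232.2], np.float64(-1.0), np.float64(0.134))}
```

View pics/end.png

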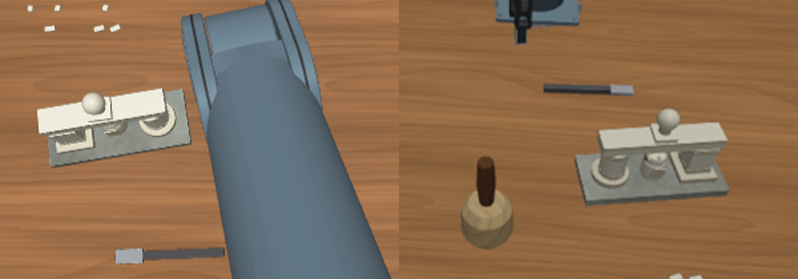

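The doorway stands complete, the mallet and chisel are where they were, and the arm is clear. I hand it in.

```bash
python3 -c "
from workcell import arm; print(arm.sign_off())"
```

```text
the job is handed in; nothing more can be done
None
```

The doorway is built and handed in at about 59 s on the robot's clock, well inside the 144 s limit. I set the owl down first, then the square column, the round column, the lintel and the finial. Each was lowered until it touched, then released. I lifted the owl once more and moved it about 4 mm to centre it.

Last checks from the camera fits, which carry about 2 mm of calibration error:

| Stone | Offset from its place | Note |
|---|---|---|
| Owl | about 1 mm | measured before the lintel went on |
| Round column | about 1 mm | measured before the lintel went on |
| Square column | about 1.5 mm | measured before the lintel went on |
| Lintel | about 2 mm across the slab | turned 100.2° against 100° wanted |
| Finial | within 1 mm of the lintel's middle | ball up |

- **Level and clear:** the last pictures show the lintel level. The mallet and chisel look to be where they were, and the arm touches nothing.
- **Square column angle:** the silhouette fit gave about 13° against the slab's 10°. The jaws were at 10.0° when they let go, and the picture shows its edges parallel to the plinth within about 2°, so I left it.
- **Finial angle:** the fits gave between -1° and 8° against the jaws' 10°. The ball hides part of the foot, so I trust the jaws here too.
- **Owl grip:** I gripped the owl slightly off-centre at first and regripped it before lifting. The fingers read about 42.5 mm rather than the 48 mm expected over the wings. They read about 1.5 mm low on the other stones, so I probably held the body rather than the wings.

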